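Stir the deburring pellets in the dish

TASK

Take the stirring rod from its sloping rest and stir the pellets in the dish: starting on the blue pellets' side, go two full rounds clockwise (seen from above), out between the middle and the wall, with the rod's ball foot lightly rubbing the dish's bottom, and never press hard. If the colours are not yet mixed, stir on until both halves of the dish, as split by the line between its two red marks, hold both blue and white pellets. Keep all pellets in the dish, move them with the rod only, leave the other things on the bench alone, and at the end lay the rod back in its rest as it lay before.

Things in the scene. Friction and masses are not known exactly. Their poses are not given: they have to be found in the camera images.
- dish: open round aluminium dish, 148 mm wide at the rim, 50 mm high, wall 4 mm, inner floor about 132 mm across. Origin: centre of its underside, z up; inner floor at z = 5 mm. Two red blocks on the rim mark its +y and -y sides; the line between them (x = 0) splits it in halves. At the start blue pellets lie in the -x half, white in the +x half. It cannot slide or turn, but sinks under load (see pad)
- pad: round yellow foam pad under the dish, 210 mm across, 40 mm high, fixed to the table; origin at the centre of its underside, same yaw as the dish, whose underside rests on its top. Springy: the dish starts to sink at about 2 N, then 2.5 N more for each mm, stop at 8 mm
- rod: stirring rod, 208 mm long, about 0.12 kg: steel ball foot of radius 8 mm, its centre the origin; steel shaft 10 mm thick along the rod's +z; square green handle 16 x 16 mm from 120 to 200 mm along z, flats facing x and y. Centre of mass near 70 mm. It starts lying in the sloping gutter of its rest, ball at the low end, handle up and towards the robot
- rod_foot (a point): centre of the rod's ball foot (radius 8 mm)
- rod_neck (a point): point on the rod's axis 95 mm above the ball's centre
- rod_grip (a point): point on the rod's axis, 165 mm above the ball's centre, in the handle: a good place to grip, 35 mm below the top end
- rest: fixed black rod rest on a steel plate. Open-topped gutter, 24 mm wide inside, axis 0.60 rad from the vertical, rising towards the rest's -x, reaching 105 mm up the rod, below its handle; low walls, so the rod lifts straight up out of it and goes straight down into it; an end plate stops the ball. Origin: on the table, plumb below the ball's seat, z up
- rest_seat (a point): where the ball's centre lies when the rod is in its rest, 24 mm above the table
- rest_neck (a point): where the rod's neck point (95 mm up) lies when the rod is in its rest
- ring_a: bystander: clear plastic ring, 40 mm across, 25 mm high; origin centre of underside
- ring_b: bystander: clear plastic ring like the other
- disc: bystander: aluminium disc with a small steel ball at its centre, 64 mm across, 14 mm high; origin centre of underside
- jar: bystander: amber glass jar with a white cap, 60 mm across, 75 mm high; origin centre of underside
- driver: bystander: screwdriver lying on the table
- blue0: blue ceramic pellet, a short cylinder 22 mm across and 18 mm high, 16 g, loose on the dish's floor, at first upright; origin: centre of one flat end (the underside at the start)
- blue1: blue ceramic pellet, a short cylinder 22 mm across and 18 mm high, 16 g, loose on the dish's floor, at first upright; origin: centre of one flat end (the underside at the start)
- blue2: blue ceramic pellet, a short cylinder 22 mm across and 18 mm high, 16 g, loose on the dish's floor, at first upright; origin: centre of one flat end (the underside at the start)
- blue3: blue ceramic pellet, a short cylinder 22 mm across and 18 mm high, 16 g, loose on the dish's floor, at first upright; origin: centre of one flat end (the underside at the start)
- white0: white ceramic pellet, a short cylinder 22 mm across and 18 mm high, 16 g, loose on the dish's floor, at first upright; origin: centre of one flat end (the underside at the start)
- white1: white ceramic pellet, a short cylinder 22 mm across and 18 mm high, 16 g, loose on the dish's floor, at first upright; origin: centre of one flat end (the underside at the start)
- white2: white ceramic pellet, a short cylinder 22 mm across and 18 mm high, 16 g, loose on the dish's floor, at first upright; origin: centre of one flat end (the underside at the start)
- white3: white ceramic pellet, a short cylinder 22 mm across and 18 mm high, 16 g, loose on the dish's floor, at first upright; origin: centre of one flat end (the underside at the start)

How it is judged:
On the way, in this order (a step that is already met when the one before it is completed fails the run):
1. the rod is lifted out of its rest (distance between rod_foot and rest_seat above 0.06 m and contact force between rod and rest below 0.05 N), for 0.1 s.
2. round 1: the rod's foot rubs on the dish's bottom on the side where the blue pellets started (x of rod_foot in the frame of dish below -0.02 m and y of rod_foot in the frame of dish between -0.025 and 0.025 m and z of rod_foot in the frame of dish below 0.018 m and horizontal distance between rod_foot and dish below 0.07 m and contact force between rod and dish above 0.5 N), for 0.05 s.
3. round 1: it rubs on the bottom at the next quarter clockwise, by the red mark (y of rod_foot in the frame of dish above 0.02 m and x of rod_foot in the frame of dish between -0.025 and 0.025 m and z of rod_foot in the frame of dish below 0.018 m and horizontal distance between rod_foot and dish below 0.07 m and contact force between rod and dish above 0.5 N), for 0.05 s.
4. round 1: it rubs on the bottom on the side where the white pellets started (x of rod_foot in the frame of dish above 0.02 m and y of rod_foot in the frame of dish between -0.025 and 0.025 m and z of rod_foot in the frame of dish below 0.018 m and horizontal distance between rod_foot and dish below 0.07 m and contact force between rod and dish above 0.5 N), for 0.05 s.
5. round 1: it rubs on the bottom by the other red mark (y of rod_foot in the frame of dish below -0.02 m and x of rod_foot in the frame of dish between -0.025 and 0.025 m and z of rod_foot in the frame of dish below 0.018 m and horizontal distance between rod_foot and dish below 0.07 m and contact force between rod and dish above 0.5 N), for 0.05 s.
6. round 2: the rod's foot rubs on the dish's bottom on the side where the blue pellets started (all of step 2), for 0.05 s.
7. round 2: it rubs on the bottom at the next quarter clockwise, by the red mark (all of step 3), for 0.05 s.
8. round 2: it rubs on the bottom on the side where the white pellets started (all of step 4), for 0.05 s.
9. round 2: it rubs on the bottom by the other red mark (all of step 5), for 0.05 s.
10. second round closed: the rod's foot rubs on the dish's bottom on the side where the blue pellets started (all of step 6), for 0.05 s.
At the end, for the whole second after the job is handed in: All eight pellets are at rest in the dish; at least one blue and at least one white pellet has its origin 2 mm or more on each side of the line between the red marks; the rod lies still in its rest, its foot and neck points within 12 mm of the rest's seat and neck points (horizontal distance between each of blue0, blue1, blue2, blue3, white0, white1, white2, white3 and dish below 0.07 m and z of each of blue0, blue1, blue2, blue3, white0, white1, white2, white3 in the frame of dish below 0.045 m and linear speed of each of blue0, blue1, blue2, blue3, white0, white1, white2, white3 below 0.03 m/s and x of any of blue0, blue1, blue2, blue3 in the frame of dish above 0.002 m and x of any of blue0, blue1, blue2, blue3 in the frame of dish below -0.002 m and x of any of white0, white1, white2, white3 in the frame of dish above 0.002 m and x of any of white0, white1, white2, white3 in the frame of dish below -0.002 m and distance between rod_foot and rest_seat below 0.012 m and distance between rod_neck and rest_neck below 0.012 m and linear speed of rod below 0.02 m/s); the robot touches nothing.
It fails at once if the rod presses or knocks the dish with more than 20 N (contact force between rod and dish above 20 N).
It fails at once if a pellet leaves the dish (horizontal distance between any of blue0, blue1, blue2, blue3, white0, white1, white2, white3 and dish above 0.085 m).
It fails at once if a clear ring, the metal disc, the amber jar or the screwdriver is shifted by more than 30 mm (distance of any of ring_a, ring_b, disc, jar, driver from where it was at the start of the episode above 0.03 m).
It fails at once if the gripper reaches into the dish or pushes pellets itself (contact force between any of the arm, the fingers and dish above 0.5 N or contact force between any of the fingers, the arm and blue0 above 0.3 N or contact force between any of the fingers, the arm and blue1 above 0.3 N or contact force between any of the fingers, the arm and blue2 above 0.3 N or contact force between any of the fingers, the arm and blue3 above 0.3 N or contact force between any of the fingers, the arm and white0 above 0.3 N or contact force between any of the fingers, the arm and white1 above 0.3 N or contact force between any of the fingers, the arm and white2 above 0.3 N or contact force between any of the fingers, the arm and white3 above 0.3 N).
It also fails if it takes over 72 s, if anything falls off the work surface, if the arm or the gripper's body presses on something with over 40 N, if the wrist force passes 120 N, or if a joint passes its speed limit or range.

ROBOT

A 6-joint arm with a two-finger parallel gripper is mounted at the origin on the work surface. World frame = base frame: x ahead of the robot, y to its left, z up, the work surface at z = 0. Lengths are in m, angles in rad, forces in N, time in s.
With the tool pointing down it reaches from about 0.425 to 0.95 m from the base axis. Payload 3.5 kg.
Tool frame: the origin (TCP) lies at the centre of the arm's flange, where the gripper is bolted on; the fingertips stand 173 mm ahead of it and the grasp point (between the pads) lies 155 mm ahead of it (ctrl.tcp_to_grasp is the distance from the TCP to the grasp point, in m); z points along the fingers, x is the direction in which the jaws open and shut, and the axes are right-handed (so a half turn about z gives the same grasp; the last joint's range is limited). The gripper opens to 85 mm and grips with 20 to 120 N. Pads are 22 mm wide; open, the fingers measure 114 mm over their backs; the gripper's body (76 mm by 85 mm) begins 54 mm behind the grasp point. The pads swing forward as they close: fully open they stand 13 mm farther back than shut.
Start: joints at [-1.414, 0.286, 1.577, -0, 1.279, -0.15], TCP at [0.204, -0.643, 0.405] pointing down, gripper open.
Joint ranges: [-2.77, 2.77], [-0.9, 2.22], [0.21, 2.48], [-1.53, 4.67], [0.24, 2.81], [-2.84, 2.84]. Speed limits (rad/s): [2.79, 2.79, 3.14, 3.14, 3.14, 3.14].

INTERFACE

Orientations are given as a unit quaternion [x, y, z, w].
In Python, from plant import readout, imaging, ctrl, spotter gives the robot as it stands.
- The arm moves only by the tool apply_moves, never from a script. Its argument "steps" is a list of rows, each an object of numbers: "tx", "ty", "tz": the shift along the tool's x, y, z in mm; "wx", "wy", "wz": the turn, a rotation vector about the tool's x, y, z in rad. In form: [{"tx": .., "ty": .., "tz": .., "wx": .., "wy": .., "wz": ..}, ...]. A call has 1 to 12 rows; each row is the pose to reach, as a shift and turn from the pose commanded when the call began, along the tool's axes at that moment; what a row does not reach only later rows make up. A row lasts 1/10 s, in which the tool goes at most 50 mm and 8.59 degrees, less where a joint would pass 70% of its speed; a pose out of reach is approached as far as the arm can. A call with a gripper value outside its range is refused whole. "hand" is the opening, from 0 (shut) to 1 (fully open), set as the call begins (left out, the last holds). The fingers move at their own pace and stop on an object; "force" is the grip in N (left out, the last holds). Time passes only in rows, so rows that repeat a pose let the fingers close. It gives the time, the measured TCP pose, the force and the opening at its end, in the units of the state.
- readout.get_state(): the state, without advancing time (a new reading comes with each control period).
- imaging.read_camera(name): name is "scene" or "top"; returns a dict with "img" (420x560x3 uint8, red, green, blue), "vfov" (degrees; the focal length in pixels is half the picture's height over the tangent of half this angle, whatever the lens; pixels are square), "cx", "cy" (the principal point, pixels), "R" (3x3) and "t" (3): a world point X has camera coordinates R X + t. Camera axes: x right, y down, z forward; pixel columns grow to the right and rows downward; lengths in m; the calibration is good to about 2 mm. A picture is of the moment at which its call begins. There is no depth.
- ctrl.sign_off(): hands the job in, once; it reports no verdict.
Trained networks look in the newest picture that a camera, given by its name, has taken for a name from the list of things; names that differ only in an ending like _2 or _b are one class to them, and where a whole thing is asked for, a point or a joint stands for the part that bears it (a point fixed in the world has none). Each returns a list of dicts, best first, with "confidence" (0 to 1); they miss things now and then, are a little off and sometimes report something else, mostly with a low value. They report only what shows in the picture. A call takes as long as a camera call.
- spotter.trace(camera, label): "region" (420x560 bool, what is visible of it) and "uv" ([column, row] in pixels, amid what is visible of it).
The state is a dict: "time": time; "qpos": joint angles; "dq": joint speeds; "joint_efforts": joint torques, N m; "eef_pos": TCP position; "tcp_rot": TCP orientation; "contact_force": force on the tool from outside, world axes, zero at the start; "wrist_torque": the same for the moment, N m; "opening": opening from 0.0 (shut) to 1.0 (fully open).
Only numpy, scipy, OpenCV 4.12 (cv2) and the standard library are available. Lean on these libraries where they do the work, as an engineer would, in place of code of your own. Each camera call takes 0.05 s, during which the arm holds its last target.

## Working session

There is one attempt and no reset: what is moved stays moved. The work goes in short steps, Python scripts to look and compute and a tool call to move; the robot and the scene stay as the last step left them, time stands still between calls to the robot, and variables do not carry over. Pictures are saved under pics/ and viewed, and the job is handed in when it is done.

Besides the shell and the picture viewer there is one more tool, called after ">>>" as name(argument=value, ...), one argument or row to a line, values as JSON. apply_moves: Moves the arm, as the interface text tells. Its arguments: {"type":"object","properties":{"steps":{"type":"array","items":{"type":"object","properties":{"tx":{"type":"number"},"ty":{"type":"number"},"tz":{"type":"number"},"wx":{"type":"number"},"wy":{"type":"number"},"wz":{"type":"number"}}}},"hand":{"type":"number"},"force":{"type":"number"}},"required":["steps"]}

```bash
ls; mkdir -p pics
python3 - <<'E'
from plant import readout, imaging, ctrl, spotter
import cv2
s=readout.get_state(); print(s); print(ctrl.tcp_to_grasp)
for c in ("scene","top"):
    d=imaging.read_camera(c); print(c,d["vfov"],d["cx"],d["cy"],d["R"],d["t"])
    cv2.imwrite(f"pics/{c}0.png",d["img"][:,:,::-1])
    for l in ("dish","rod","rest","pad","jar","disc","driver"):
        for r in spotter.trace(c,l)[:2]: print(l,r["confidence"],r["uv"],r["region"].sum())
E
```

```text
pics
{'time': 0.0, 'qpos': array([-1.41399469e+00,  2.87206376e-01,  1.57818446e+00, -3.17450404e-07,
        1.27862343e+00, -1.49983995e-01]), 'dq': array([ 1.56823363e-03,  7.80405449e-04, -5.61401494e-04, -8.33820370e-04,
        5.42312739e-05, -5.43676979e-04]), 'joint_efforts': array([-5.26376534e-04, -4.05981445e+01, -2.92628932e+01, -1.54455133e-04,
        5.78587060e-03,  1.09188511e-05]), 'eef_pos': array([ 0.20384606, -0.64322066,  0.4033155 ]), 'tcp_rot': array([ 0.80684388, -0.59076348, -0.00085919, -0.00085314]), 'contact_force': array([ 0.27364079,  1.01598863, -0.09486295]), 'wrist_torque': array([-0.02669927, -0.00621588, -0.0098555 ]), 'opening': 1.0009336430793805}
0.1547
scene 43.40151060484079 265.26908756367254 211.06780819435437 [[-0.72168746  0.69218819  0.00653592]
 [ 0.38928037  0.41364177 -0.82301961]
 [-0.57238798 -0.59141863 -0.56797536]] [ 0.50543791 -0.10694295  1.48822055]
dish 0.89 [257.1, 206.9] 2392
rod 0.67 [420.5, 251.0] 864
rest 0.97 [399.4, 304.0] 2463
pad 0.82 [250.9, 222.2] 4969
pad 0.71 [232.4, 164.0] 238
jar 0.57 [249.0, 298.8] 1261
disc 0.94 [277.4, 278.1] 500
disc 0.24 [230.4, 165.9] 302
driver 0.66 [230.9, 164.5] 268
top 52.049327414244466 276.3236478525068 215.4326623380575 [[-0.02630209 -0.9990148  -0.03574406]
 [-0.98465659  0.03206139 -0.1715327 ]
 [ 0.17250971  0.03068395 -0.98452978]] [-0.05314432  0.59840992  1.06437489]
dish 0.57 [318.7, 221.2] 2346
rod 0.9 [153.9, 251.2] 341
rest 0.63 [170.9, 245.2] 1396
pad 0.67 [316.3, 224.4] 4490
pad 0.39 [420.9, 281.7] 415
jar 0.58 [240.5, 158.1] 509
jar 0.37 [315.4, 240.2] 63
disc 0.9 [251.5, 199.4] 405
driver 0.8 [418.0, 276.0] 484
driver 0.62 [315.1, 222.0] 2323
```

View pics/scene0.png

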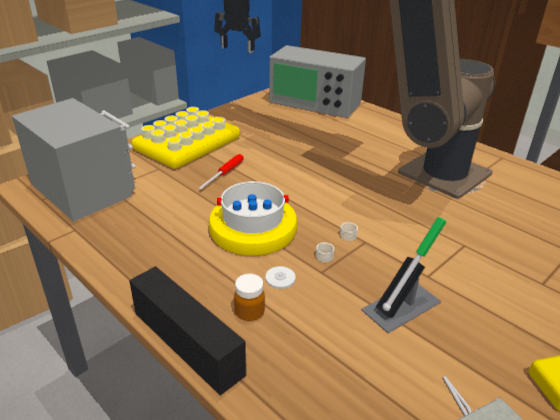

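View pics/top0.png

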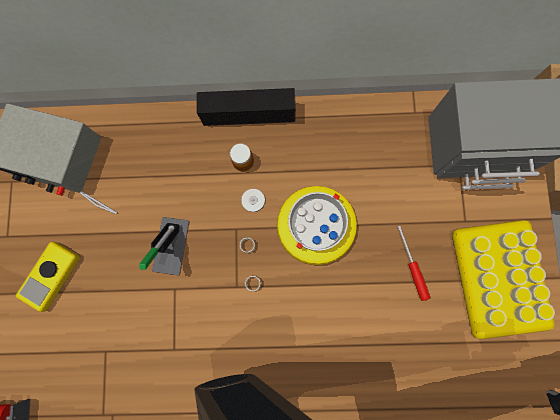

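Run:
```python
import cv2,numpy as np
a=cv2.imread("pics/scene0.png");b=cv2.imread("pics/top0.png")
def crop(i,x0,x1,y0,y1,k): return cv2.resize(i[y0:y1,x0:x1],None,fx=k,fy=k,interpolation=cv2.INTER_CUBIC)
cv2.imwrite("pics/c1.png",crop(a,190,460,140,360,2.9))
cv2.imwrite("pics/c2.png",crop(b,120,380,130,320,3))
```

```text
(no output)
```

View pics/c1.png

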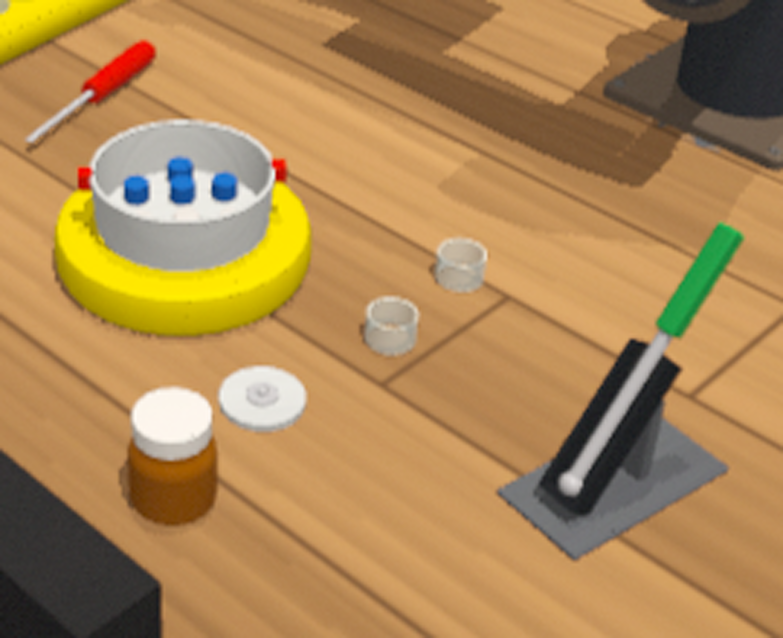

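View pics/c2.png

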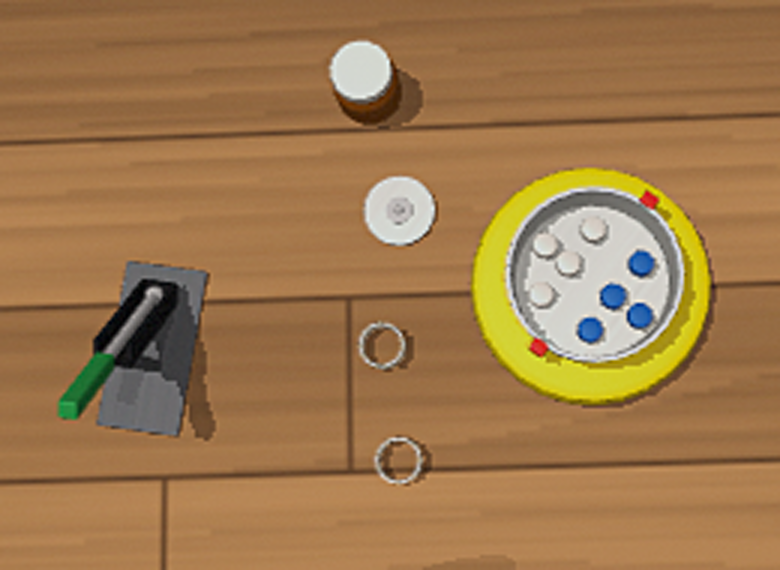

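The pictures show:
- **Dish:** at about (318,221) in top and (253,205) in scene. Its red marks are at (336,197) and (299,246) in top. Blue pellets lie on the right/near side in top.
- **Rod:** ball at (171,228) and handle end at (143,266) in top; ball at (387,307) and handle end at (441,220) in scene.

Next I fit the poses.

```bash
cat > h.py <<'E'
import numpy as np, cv2
from scipy.optimize import least_squares
from plant import readout, imaging, ctrl, spotter
def foc(d): return d["img"].shape[0]/2/np.tan(np.radians(d["vfov"])/2)
def proj(d,X):
    c=np.atleast_2d(X)@d["R"].T+d["t"]; f=foc(d)
    return np.c_[d["cx"]+f*c[:,0]/c[:,2], d["cy"]+f*c[:,1]/c[:,2]]
def tri(ds,uvs):
    A=[];b=[]
    for d,uv in zip(ds,uvs):
        r=d["R"].T@np.array([(uv[0]-d["cx"])/foc(d),(uv[1]-d["cy"])/foc(d),1]); r/=np.linalg.norm(r)
        C=-d["R"].T@d["t"]; P=np.eye(3)-np.outer(r,r); A.append(P); b.append(P@C)
    A=np.vstack(A);b=np.hstack(b); x,res,_,_=np.linalg.lstsq(A,b,rcond=None); return x,np.sqrt(res)
def atz(d,uv,z):
    r=d["R"].T@np.array([(uv[0]-d["cx"])/foc(d),(uv[1]-d["cy"])/foc(d),1]);C=-d["R"].T@d["t"]
    return C+r*(z-C[2])/r[2]
def hsv(d): return cv2.cvtColor(d["img"],cv2.COLOR_RGB2HSV)
def comps(m,amin=5):
    n,l,s,c=cv2.connectedComponentsWithStats(m.astype(np.uint8))
    return [(c[i],s[i,4]) for i in range(1,n) if s[i,4]>=amin]
E
python3 - <<'E'
from h import *
S=imaging.read_camera("scene");T=imaging.read_camera("top")
for n,d in (("S",S),("T",T)):
    h=hsv(d);H,s,v=[h[:,:,i].astype(int) for i in range(3)]
    red=((H<5)|(H>175))&(s>180)&(v>80); gr=(H>50)&(H<85)&(s>150)&(v>50)
    bl=(H>95)&(H<125)&(s>150)&(v>60); ye=(H>25)&(H<33)&(s>180)
    for nm,m in (("red",red),("green",gr),("blue",bl)):
        print(n,nm,[(c.round(1).tolist(),a) for c,a in comps(m,6)][:14])
    # green principal axis
    ys,xs=np.nonzero(gr); P=np.c_[xs,ys]; 
    roi=P[(np.abs(P-np.median(P,0))<40).all(1)]; c=roi.mean(0);u=np.linalg.svd(roi-c,full_matrices=0)[2][0]; q=(roi-c)@u;print("green axis",c,u,q.min(),q.max())
    for l in ("ring_a","disc","jar","driver","dish"):
        for r in spotter.trace("scene" if n=="S" else "top",l)[:2]:
            zz={"ring_a":.012,"disc":.007,"jar":.04,"driver":.01,"dish":.065}[l]
            print(l,r["confidence"],np.round(r["uv"]),atz(d,r["uv"],zz).round(3))
E
```

```text
S red [([231.0, 164.0], np.int32(198)), ([285.7, 198.1], np.int32(21)), ([218.4, 201.0], np.int32(26))]
S green [([430.9, 235.8], np.int32(370))]
S blue [([222.8, 47.6], np.int32(10277)), ([223.0, 22.2], np.int32(21)), ([250.0, 24.5], np.int32(8)), ([172.4, 113.7], np.int32(7)), ([153.6, 120.6], np.int32(43)), ([252.0, 201.9], np.int32(114)), ([236.5, 205.1], np.int32(64)), ([266.8, 204.0], np.int32(62))]
green axis [430.92162162 235.82162162] [-0.53603438  0.84419615] -20.44730170626254 21.200481756115355
ring_a 0.58 [350. 231.] [ 0.424 -0.001  0.012]
disc 0.68 [280. 277.] [ 0.652 -0.006  0.007]
jar 0.9 [250. 297.] [0.762 0.021 0.04 ]
driver 0.33 [402. 305.] [0.538 0.22  0.01 ]
dish 0.57 [250. 203.] [ 0.567 -0.192  0.065]
T red [([60.0, 190.3], np.int32(51)), ([335.8, 196.2], np.int32(19)), ([298.9, 245.2], np.int32(18)), ([418.7, 281.0], np.int32(374)), ([4.1, 411.3], np.int32(134))]
T green [([148.2, 258.0], np.int32(176))]
T blue [([333.4, 217.3], np.int32(49)), ([323.7, 228.3], np.int32(52)), ([332.7, 234.7], np.int32(52)), ([316.3, 239.5], np.int32(51))]
green axis [148.22727273 258.03977273] [-0.59823111  0.80132362] -12.694994258387668 12.903175837857786
disc 0.69 [170. 245.] [0.533 0.219 0.007]
disc 0.38 [244. 241.] [0.537 0.019 0.007]
jar 0.62 [242. 158.] [0.757 0.018 0.04 ]
jar 0.49 [153. 253.] [0.509 0.253 0.04 ]
driver 0.77 [420. 280.] [ 0.422 -0.436  0.01 ]
driver 0.64 [171. 248.] [0.524 0.215 0.01 ]
dish 0.87 [320. 224.] [ 0.57  -0.181  0.065]
```

Run:
```python
from h import *
S=imaging.read_camera("scene");T=imaging.read_camera("top")
a,ra=tri([S,T],[(285.7,198.1),(298.9,245.2)]); b,rb=tri([S,T],[(218.4,201.0),(335.8,196.2)])
print(a,ra,b,rb,np.linalg.norm(a-b)); c=(a+b)/2; y=(a-b)[:2]; y/=np.linalg.norm(y); x=np.array([y[1],-y[0]]); print("dish",c,"x",x,"yaw",np.arctan2(x[1],x[0]))
# rod
gS=((430.92,235.82),(-.53603,.8442),20.8); gT=((148.23,258.04),(-.59823,.80132),12.8)
p1=tri([S,T],[(430.92,235.82),(148.23,258.04)]);p0=tri([S,T],[(386.6,306.6),(171,228.3)]);print(p1,p0,np.linalg.norm(p1[0]-p0[0]))
ax=np.array
def res(p):
    bx,by,bz,th,ps=p; u=np.array([np.sin(th)*np.cos(ps),np.sin(th)*np.sin(ps),np.cos(th)]); o=np.array([bx,by,bz])
    r=[]
    for d,g,bu in ((S,gS,(386.6,306.6)),(T,gT,(171,228.3))):
        e=proj(d,np.array([o,o+.12*u,o+.2*u]))
        r+=list(e[0]-bu)
        r+=list((e[1]+e[2])/2-np.array(g[0]))
    r+=[(bz-.024)*500,(th-.6)*50]
    return np.array(r)
f=least_squares(res,[.57,.21,.024,.6,2.5]);print(f.x,res(f.x).round(2))
th,ps=f.x[3:];u=np.array([np.sin(th)*np.cos(ps),np.sin(th)*np.sin(ps),np.cos(th)]);print("u",u,"grip",f.x[:3]+.165*u,"neck",f.x[:3]+.095*u)
# rim fit overlay
o=c.copy(); im=T["img"].copy(); im2=S["img"].copy()
t=np.linspace(0,2*np.pi,90); 
for d,i in ((T,im),(S,im2)):
    for z,r in ((.09,.074),(.0,.105),(.04,.105),(.045,.066)):
        for q in proj(d,np.c_[c[0]+r*np.cos(t),c[1]+r*np.sin(t),0*t+z]).round().astype(int): i[q[1],q[0]]=(255,0,255)
    for s in (0,.12,.165,.2):
        q=proj(d,f.x[:3]+s*u)[0].round().astype(int); i[q[1],q[0]]=(255,0,255)
A=cv2.resize(im[150:290,120:380],None,fx=3,fy=3);B=cv2.resize(im2[160:330,190:460],None,fx=2.9,fy=2.9)
cv2.imwrite("pics/o1.png",A[:,:,::-1]);cv2.imwrite("pics/o2.png",B[:,:,::-1])
```

```text
[ 0.51412324 -0.12608999  0.08620443] [0.00066786] [ 0.63500927 -0.2231824   0.08610358] [0.00074808] 0.1550495996453158
dish [ 0.57456625 -0.17463619  0.08615401] x [0.62620239 0.77966055] yaw 0.8941235503402302
(array([0.48756472, 0.2254865 , 0.15786   ]), array([0.0015077])) (array([0.57622103, 0.21083966, 0.0241613 ]), array([0.00160002])) 0.16108945991043405
[0.57651391 0.21058936 0.02441581 0.59542896 2.97892548] [ 0.42 -0.07  0.31  0.24  0.43 -0.37  0.47 -0.09  0.21 -0.23]
u [-0.55345989  0.09083233  0.82790799] grip [0.48519303 0.22557669 0.16102063] neck [0.52393522 0.21921843 0.10306707]
```

View pics/o1.png

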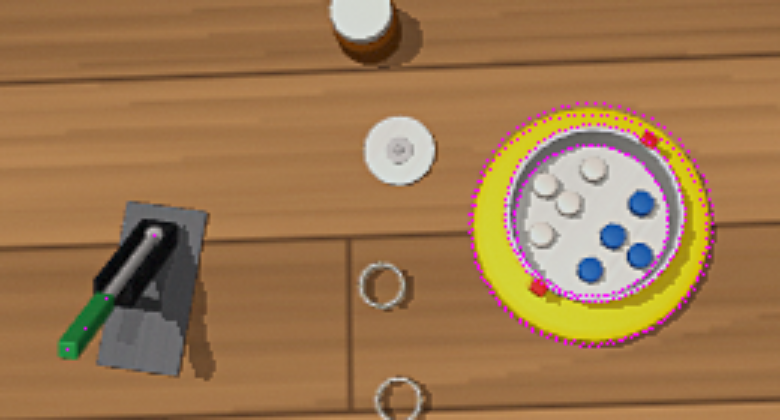

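View pics/o2.png

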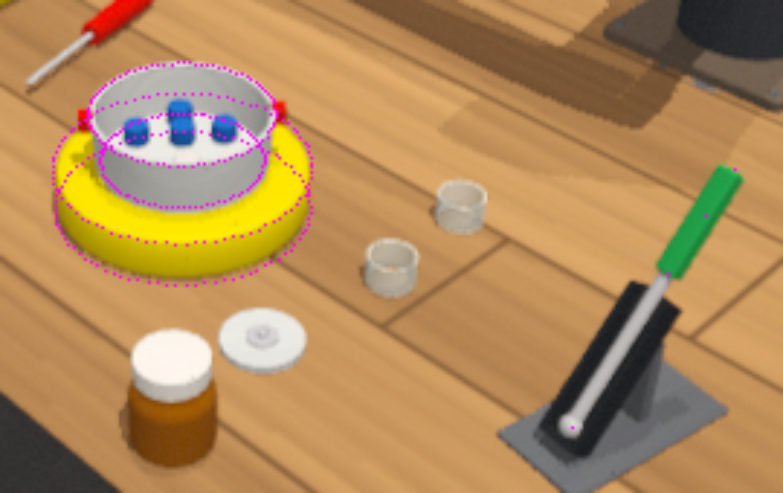

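```bash
cat >> h.py <<'E'
from scipy.spatial.transform import Rotation as Ro
BALL=np.array([.5765,.2106,.0244]); U=np.array([-.5535,.0908,.8279])
UH=np.array([-.9868,.1619,0]); DISH=np.array([.574,-.1745]); DY=.894
def toolR(tau,az_out=UH*-1,xh=np.array([.1619,.9868,0])):
    z=np.sin(tau)*az_out+np.array([0,0,-np.cos(tau)]); y=np.cross(z,xh); return Ro.from_matrix(np.c_[xh,y,z])
def rel(targets,state=None):
    s=state or readout.get_state(); R0=Ro.from_quat(s["tcp_rot"]);p0=s["eef_pos"]
    for p,R in targets:
        d=R0.inv().apply(np.asarray(p)-p0)*1000; w=(R0.inv()*R).as_rotvec()
        print(dict(zip(("tx","ty","tz","wx","wy","wz"),[*d.round(1).tolist(),*w.round(3).tolist()])), "|d|",np.linalg.norm(d).round(0),"|w|",np.linalg.norm(w).round(2))
E
python3 - <<'E'
from h import *
G=BALL+.165*U
for tau in (.4,):
    R=toolR(tau); p=G-.1547*R.as_matrix()[:,2]; print(p)
    R0=toolR(0.0)
    s=readout.get_state(); Rs=Ro.from_quat(s["tcp_rot"]); Rm=Ro.from_rotvec([0,0,1.85])*Rs
    rel([([.6,-.3,.45],Ro.from_rotvec([0,0,1.])*Rs),([.56,.1,.45],Ro.from_rotvec([0,0,1.85])*Rs),([.48,.2256,.42],R0)])
E
```

```text
[0.42572463 0.23533536 0.30349179]
{'tx': -207.8, 'ty': -481.3, 'tz': -45.3, 'wx': 0.0, 'wy': 0.0, 'wz': -1.0} |d| 526.0 |w| 1.0
{'tx': -601.2, 'ty': -564.0, 'tz': -45.3, 'wx': 0.0, 'wy': 0.0, 'wz': -1.85} |d| 826.0 |w| 1.85
{'tx': -745.1, 'ty': -525.7, 'tz': -15.3, 'wx': 0.0, 'wy': -0.0, 'wz': -2.672} |d| 912.0 |w| 2.67
```

>>> apply_moves(
  steps=[
    {"tx": -208, "ty": -481, "tz": -45, "wz": -1.0},
    {"tx": -208, "ty": -481, "tz": -45, "wz": -1.0},
    {"tx": -208, "ty": -481, "tz": -45, "wz": -1.0},
    {"tx": -208, "ty": -481, "tz": -45, "wz": -1.0},
    {"tx": -208, "ty": -481, "tz": -45, "wz": -1.0},
    {"tx": -208, "ty": -481, "tz": -45, "wz": -1.0},
    {"tx": -208, "ty": -481, "tz": -45, "wz": -1.0},
    {"tx": -208, "ty": -481, "tz": -45, "wz": -1.0},
    {"tx": -208, "ty": -481, "tz": -45, "wz": -1.5},
    {"tx": -601, "ty": -564, "tz": -45, "wz": -1.85},
    {"tx": -601, "ty": -564, "tz": -45, "wz": -1.85},
    {"tx": -601, "ty": -564, "tz": -45, "wz": -1.85},
  ],
  hand=1,
)

```text
$.steps[0]: bad value
```

Run:
```python
from h import *
print(readout.get_state()["qpos"])
rel([([.56,.1,.45],toolR(0)),([.48,.2256,.42],toolR(0.2)),([.44,.233,.40],toolR(.4))])
```

```text
[-1.41395898e+00  2.86267282e-01  1.57669941e+00 -4.22704376e-06
  1.27857590e+00 -1.50002933e-01]
{'tx': -601.2, 'ty': -564.0, 'tz': -45.3, 'wx': 0.0, 'wy': -0.0, 'wz': -2.672} |d| 826.0 |w| 2.67
{'tx': -745.1, 'ty': -525.7, 'tz': -15.3, 'wx': -0.064, 'wy': 0.267, 'wz': -2.66} |d| 912.0 |w| 2.67
{'tx': -764.2, 'ty': -489.8, 'tz': 4.7, 'wx': -0.127, 'wy': 0.532, 'wz': -2.625} |d| 908.0 |w| 2.68
```

>>> apply_moves(
  steps=[
    {"tx": -208, "ty": -481, "tz": -45, "wx": 0, "wy": 0, "wz": -1.0},
    {"tx": -208, "ty": -481, "tz": -45, "wx": 0, "wy": 0, "wz": -1.0},
    {"tx": -208, "ty": -481, "tz": -45, "wx": 0, "wy": 0, "wz": -1.0},
    {"tx": -208, "ty": -481, "tz": -45, "wx": 0, "wy": 0, "wz": -1.0},
    {"tx": -208, "ty": -481, "tz": -45, "wx": 0, "wy": 0, "wz": -1.0},
    {"tx": -208, "ty": -481, "tz": -45, "wx": 0, "wy": 0, "wz": -1.0},
    {"tx": -208, "ty": -481, "tz": -45, "wx": 0, "wy": 0, "wz": -1.0},
    {"tx": -208, "ty": -481, "tz": -45, "wx": 0, "wy": 0, "wz": -1.5},
    {"tx": -208, "ty": -481, "tz": -45, "wx": 0, "wy": 0, "wz": -1.5},
    {"tx": -601, "ty": -564, "tz": -45, "wx": 0, "wy": 0, "wz": -1.85},
    {"tx": -601, "ty": -564, "tz": -45, "wx": 0, "wy": 0, "wz": -1.85},
    {"tx": -601, "ty": -564, "tz": -45, "wx": 0, "wy": 0, "wz": -1.85},
  ],
  hand=1,
)

```text
time: 2.7
eef_pos: [0.5484, -0.1977, 0.4453]
tcp_rot: [0.97, 0.244, 0.0, -0.0]
contact_force: [0.6, -0.2, -0.5]
opening: 1.003
```

Run:
```python
from h import *
print(readout.get_state()["qpos"])
G=BALL+.165*U
R=toolR(.4)
rel([([.55,.1,.45],toolR(0)),([.48,.2256,.42],toolR(0.2)),(G+[-.06,.01,.225],toolR(.4)),(G-.1547*R.as_matrix()[:,2]+[0,0,.06],R)])
```

```text
[-5.19966008e-01  5.54001136e-02  1.76510266e+00  1.68897671e-04
  1.32114180e+00 -1.01218917e+00]
{'tx': 142.1, 'ty': -261.6, 'tz': -4.7, 'wx': -0.0, 'wy': -0.0, 'wz': -0.916} |d| 298.0 |w| 0.92
{'tx': 139.7, 'ty': -405.4, 'tz': 25.4, 'wx': -0.186, 'wy': 0.091, 'wz': -0.913} |d| 430.0 |w| 0.94
{'tx': 96.1, 'ty': -440.1, 'tz': 59.3, 'wx': -0.372, 'wy': 0.183, 'wz': -0.903} |d| 454.0 |w| 0.99
{'tx': 96.5, 'ty': -439.6, 'tz': 81.9, 'wx': -0.372, 'wy': 0.183, 'wz': -0.903} |d| 457.0 |w| 0.99
```

>>> apply_moves(
  steps=[
    {"tx": 142, "ty": -262, "tz": -5, "wx": 0, "wy": 0, "wz": -0.9},
    {"tx": 142, "ty": -262, "tz": -5, "wx": 0, "wy": 0, "wz": -0.9},
    {"tx": 142, "ty": -262, "tz": -5, "wx": 0, "wy": 0, "wz": -0.9},
    {"tx": 142, "ty": -262, "tz": -5, "wx": 0, "wy": 0, "wz": -0.9},
    {"tx": 142, "ty": -262, "tz": -5, "wx": 0, "wy": 0, "wz": -0.9},
    {"tx": 140, "ty": -405, "tz": 25, "wx": -0.186, "wy": 0.091, "wz": -0.913},
    {"tx": 140, "ty": -405, "tz": 25, "wx": -0.186, "wy": 0.091, "wz": -0.913},
    {"tx": 140, "ty": -405, "tz": 25, "wx": -0.186, "wy": 0.091, "wz": -0.913},
    {"tx": 96, "ty": -440, "tz": 59, "wx": -0.372, "wy": 0.183, "wz": -0.903},
    {"tx": 96, "ty": -440, "tz": 59, "wx": -0.372, "wy": 0.183, "wz": -0.903},
    {"tx": 96, "ty": -440, "tz": 59, "wx": -0.372, "wy": 0.183, "wz": -0.903},
    {"tx": 96, "ty": -440, "tz": 59, "wx": -0.372, "wy": 0.183, "wz": -0.903},
  ],
)

```text
time: 3.9
eef_pos: [0.427, 0.2347, 0.3863]
tcp_rot: [0.748, 0.633, 0.128, 0.152]
contact_force: [-0.2, -0.5, 1.0]
opening: 1.003
```

Run:
```python
from h import *
s=readout.get_state();print(s["qpos"],s["eef_pos"])
G=BALL+.165*U
R=toolR(.4);P=G-.1547*R.as_matrix()[:,2]
rel([(P+[0,0,.06],R),(P,R)])
```

```text
[ 0.3231426  -0.17072984  2.10095402 -0.24310149  0.86925828 -0.95530362] [0.4270411  0.23469783 0.38629949]
{'tx': 0.4, 'ty': -10.2, 'tz': 20.5, 'wx': 0.0, 'wy': 0.002, 'wz': -0.004} |d| 23.0 |w| 0.0
{'tx': 0.5, 'ty': -33.5, 'tz': 75.7, 'wx': 0.0, 'wy': 0.002, 'wz': -0.004} |d| 83.0 |w| 0.0
```

>>> apply_moves(
  steps=[
    {"tx": 0, "ty": -10, "tz": 21, "wx": 0, "wy": 0, "wz": 0},
    {"tx": 0, "ty": -22, "tz": 48, "wx": 0, "wy": 0, "wz": 0},
    {"tx": 0, "ty": -30, "tz": 67, "wx": 0, "wy": 0, "wz": 0},
    {"tx": 0, "ty": -33.5, "tz": 75.5, "wx": 0, "wy": 0, "wz": 0},
    {"tx": 0, "ty": -33.5, "tz": 75.5, "wx": 0, "wy": 0, "wz": 0},
    {"tx": 0, "ty": -33.5, "tz": 75.5, "wx": 0, "wy": 0, "wz": 0},
  ],
)

```text
time: 4.5
eef_pos: [0.4275, 0.2342, 0.3053]
tcp_rot: [0.749, 0.631, 0.129, 0.153]
contact_force: [-0.0, 0.4, 0.3]
opening: 1.002
```

Run:
```python
from h import *
s=readout.get_state();print(s["qpos"],s["eef_pos"])
S=imaging.read_camera("scene");T=imaging.read_camera("top")
A=cv2.resize(T["img"][150:330,80:280],None,fx=3,fy=3);B=cv2.resize(S["img"][140:340,340:500],None,fx=3,fy=3)
im=np.zeros((600,1080,3),np.uint8); im[:540,:600]=A; im[:600,600:]=B
cv2.imwrite("pics/g1.png",cv2.resize(im,None,fx=.74,fy=.74)[:,:,::-1])
```

```text
[ 0.3220279  -0.06809643  2.16874356 -0.28958899  0.70235528 -0.88853575] [0.4275275  0.23424825 0.30532478]
```

View pics/g1.png

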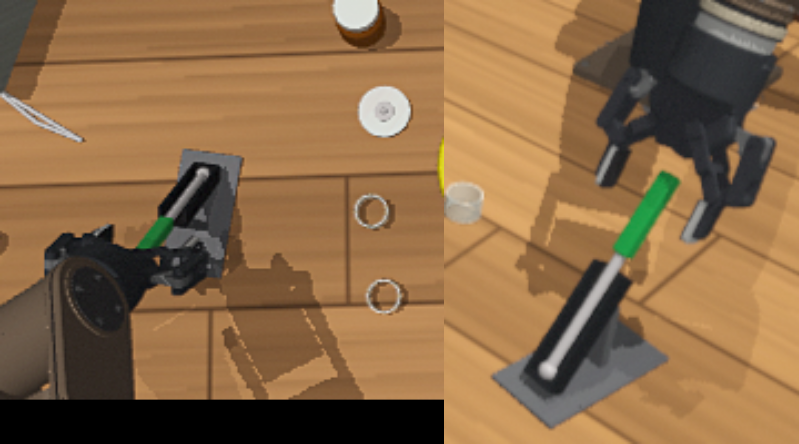

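Fingers straddle the green handle, with tips at (608,180) and (692,235) in the crop and the handle between them. Closing the gripper now.

>>> apply_moves(
  steps=[
    {"tx": 0, "ty": 0, "tz": 0, "wx": 0, "wy": 0, "wz": 0},
    {"tx": 0, "ty": 0, "tz": 0, "wx": 0, "wy": 0, "wz": 0},
    {"tx": 0, "ty": 0, "tz": 0, "wx": 0, "wy": 0, "wz": 0},
    {"tx": 0, "ty": 0, "tz": 0, "wx": 0, "wy": 0, "wz": 0},
    {"tx": 0, "ty": 0, "tz": 0, "wx": 0, "wy": 0, "wz": 0},
    {"tx": 0, "ty": 0, "tz": 0, "wx": 0, "wy": 0, "wz": 0},
    {"tx": 0, "ty": 0, "tz": 0, "wx": 0, "wy": 0, "wz": 0},
    {"tx": 0, "ty": 0, "tz": 0, "wx": 0, "wy": 0, "wz": 0},
  ],
  hand=0,
  force=80,
)

```text
time: 5.4
eef_pos: [0.4262, 0.2345, 0.3039]
tcp_rot: [0.749, 0.632, 0.128, 0.152]
contact_force: [-1.4, 0.1, 2.1]
opening: 0.175
```

Run:
```python
from h import *
s=readout.get_state();print({k:s[k] for k in ("eef_pos","tcp_rot","contact_force","wrist_torque","opening")})
np.savez("grasp.npz",p=s["eef_pos"],q=s["tcp_rot"])
p=s["eef_pos"];R=Ro.from_quat(s["tcp_rot"])
rel([(p+[0,0,.15],R)],s)
```

```text
{'eef_pos': array([0.42624537, 0.23449603, 0.30394726]), 'tcp_rot': array([0.74904471, 0.63197386, 0.12811373, 0.1520787 ]), 'contact_force': array([-1.42741161,  0.07555196,  2.05250009]), 'wrist_torque': array([-0.02975288,  0.27790743,  0.00046524]), 'opening': 0.17548948209881934}
{'tx': -0.0, 'ty': 58.5, 'tz': -138.1, 'wx': 0.0, 'wy': 0.0, 'wz': 0.0} |d| 150.0 |w| 0.0
```

>>> apply_moves(
  steps=[
    {"tx": 0, "ty": 8, "tz": -19, "wx": 0, "wy": 0, "wz": 0},
    {"tx": 0, "ty": 16, "tz": -38, "wx": 0, "wy": 0, "wz": 0},
    {"tx": 0, "ty": 24, "tz": -57, "wx": 0, "wy": 0, "wz": 0},
    {"tx": 0, "ty": 34, "tz": -80, "wx": 0, "wy": 0, "wz": 0},
    {"tx": 0, "ty": 46, "tz": -109, "wx": 0, "wy": 0, "wz": 0},
    {"tx": 0, "ty": 58, "tz": -138, "wx": 0, "wy": 0, "wz": 0},
    {"tx": 0, "ty": 58, "tz": -138, "wx": 0, "wy": 0, "wz": 0},
  ],
)

```text
time: 6.1
eef_pos: [0.4266, 0.2348, 0.4587]
tcp_rot: [0.749, 0.631, 0.133, 0.154]
contact_force: [-0.2, 0.5, -0.1]
opening: 0.176
```

```bash
cat >> h.py <<'E'
try:
    g=np.load("grasp.npz"); FT=Ro.from_quat(g["q"]).inv().apply(BALL-g["p"]); UT=Ro.from_quat(g["q"]).inv().apply(U)
except Exception: pass
E
python3 - <<'E'
from h import *
s=readout.get_state();print(s["eef_pos"],s["contact_force"],s["opening"],s["qpos"])
R=Ro.from_quat(s["tcp_rot"]);print(FT,UT)
S=imaging.read_camera("scene");T=imaging.read_camera("top")
f=s["eef_pos"]+R.apply(FT);u=R.apply(UT);out=[]
for d,(x0,y0) in ((T,(60,170)),(S,(340,120))):
    i=d["img"].copy(); q=proj(d,np.array([f,f+.06*u,f+.12*u,f+.2*u])); print(q.round(1))
    for a in q.round().astype(int): i[a[1],a[0]]=(255,0,255)
    out.append(cv2.resize(i[y0:y0+200,x0:x0+130],None,fx=3,fy=3,interpolation=cv2.INTER_NEAREST))
cv2.imwrite("pics/l1.png",np.hstack(out)[:,:,::-1])
E
```

```text
[0.42656906 0.23475628 0.45868278] [-0.15726224  0.54323454 -0.13312516] 0.17613177378184158 [ 0.32370759 -0.23325511  2.02034721 -0.22146462  0.99910729 -0.99053507]
[0.00182896 0.03114675 0.3167344 ] [-0.00394465 -0.19385101 -0.98103594]
[[152.3 217. ]
 [142.3 228.5]
 [131.1 241.4]
 [113.8 261.3]]
[[398.8 243.8]
 [416.8 214.6]
 [435.3 184.6]
 [460.7 143.3]]
```

View pics/l1.png

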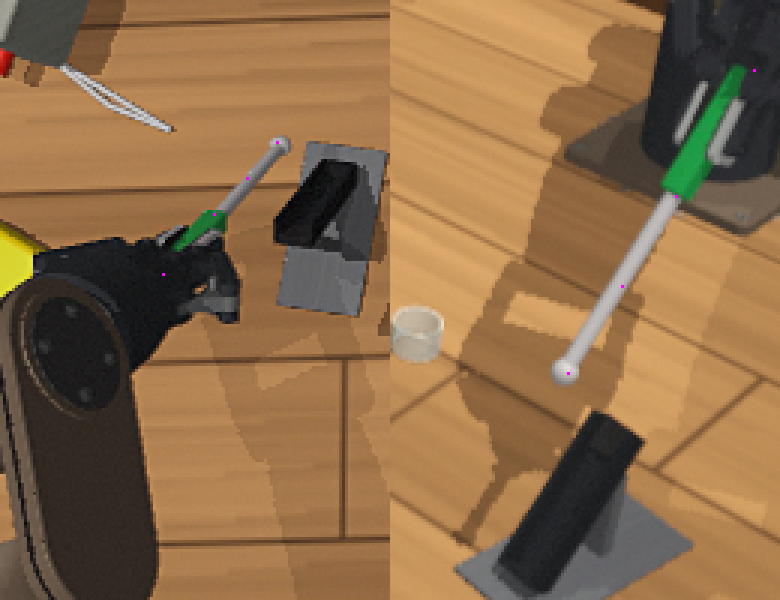

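Run:
```python
from h import *
s=readout.get_state();R=Ro.from_quat(s["tcp_rot"])
T=imaging.read_camera("top");S=imaging.read_camera("scene")
b,r=tri([S,T],[(398.7,244),(154.3,218.3)]);print("ball",b,r,"pred",s["eef_pos"]+R.apply(FT),"FTnew",R.inv().apply(b-s["eef_pos"]))
c,sn=np.cos(DY),np.sin(DY)
h=hsv(T);H,sa,v=[h[:,:,i].astype(int) for i in range(3)]
bl=(H>95)&(H<125)&(sa>150)&(v>60)
wc=[(120+593/3,130+230/3),(120+545/3,130+245/3),(120+569/3,130+264/3),(120+542/3,130+294/3)]
for n,L in (("b",[x for x,a in comps(bl,20)]),("w",wc)):
    for uv in L:
        if 285<uv[0]<350 and 180<uv[1]<260:
            p=atz(T,uv,.061)[:2]-DISH; print(n,(np.array([c*p[0]+sn*p[1],-sn*p[0]+c*p[1]])*1000).round(0))
```

```text
ball [0.57644091 0.20899004 0.17690586] [0.00133847] pred [0.57595251 0.21060028 0.17364568] FTnew [0.00032396 0.03311003 0.31402502]
b [-26. -35.]
b [-23.   3.]
b [-51.   2.]
b [-25.  37.]
w [ 23. -33.]
w [48.  2.]
w [21.  3.]
w [24. 37.]
```

```bash
cat >> h.py <<'E'
FT=np.array([.001,.032,.3155])
RG=Ro.from_quat(g["q"])
RV=lambda psi: Ro.from_rotvec([0,0,psi])*Ro.align_vectors([[0,0,1.]],[U])[0]*RG
def d2w(x,y,z):
    c,s=np.cos(DY),np.sin(DY); return np.array([DISH[0]+c*x-s*y,DISH[1]+s*x+c*y,z])
def tcp(foot,R): return foot-R.apply(FT)
E
python3 - <<'E'
from h import *
R=RV(-.73);print(R.as_matrix().round(3),R.apply(UT))
for p in ([0,-.038,.15],[0,-.038,.10],[0,-.038,.06]): print(d2w(*p),tcp(d2w(*p),R))
s=readout.get_state(); p=tcp(d2w(0,-.038,.15),R)
rel([(tcp([.6,0.1,.18],RV(-.3)),RV(-.3)),(p,R)],s)
E
```

```text
[[ 0.782  0.611 -0.124]
 [ 0.623 -0.768  0.149]
 [-0.004 -0.194 -0.981]] [ 3.52738544e-17 -1.61075203e-17  1.00001265e+00]
[ 0.60362416 -0.19829935  0.15      ] [ 0.62236832 -0.22142451  0.46572002]
[ 0.60362416 -0.19829935  0.1       ] [ 0.62236832 -0.22142451  0.41572002]
[ 0.60362416 -0.19829935  0.06      ] [ 0.62236832 -0.22142451  0.37572002]
{'tx': -111.7, 'ty': 223.0, 'tz': 45.2, 'wx': 0.588, 'wy': -0.032, 'wz': 0.301} |d| 253.0 |w| 0.66
{'tx': -416.1, 'ty': 255.2, 'tz': 91.9, 'wx': 0.567, 'wy': -0.076, 'wz': 0.735} |d| 497.0 |w| 0.93
```

>>> apply_moves(
  steps=[
    {"tx": -22, "ty": 45, "tz": 9, "wx": 0.118, "wy": -0.006, "wz": 0.06},
    {"tx": -45, "ty": 89, "tz": 18, "wx": 0.235, "wy": -0.013, "wz": 0.12},
    {"tx": -67, "ty": 134, "tz": 27, "wx": 0.353, "wy": -0.019, "wz": 0.18},
    {"tx": -89, "ty": 178, "tz": 36, "wx": 0.47, "wy": -0.026, "wz": 0.24},
    {"tx": -112, "ty": 223, "tz": 45, "wx": 0.588, "wy": -0.032, "wz": 0.301},
    {"tx": -156, "ty": 228, "tz": 52, "wx": 0.585, "wy": -0.038, "wz": 0.363},
    {"tx": -200, "ty": 232, "tz": 59, "wx": 0.582, "wy": -0.045, "wz": 0.425},
    {"tx": -244, "ty": 237, "tz": 65, "wx": 0.579, "wy": -0.051, "wz": 0.487},
    {"tx": -288, "ty": 241, "tz": 72, "wx": 0.576, "wy": -0.057, "wz": 0.549},
    {"tx": -332, "ty": 246, "tz": 79, "wx": 0.573, "wy": -0.063, "wz": 0.611},
    {"tx": -376, "ty": 251, "tz": 86, "wx": 0.57, "wy": -0.07, "wz": 0.673},
    {"tx": -416, "ty": 255, "tz": 92, "wx": 0.567, "wy": -0.076, "wz": 0.735},
  ],
)

```text
time: 7.5
eef_pos: [0.6223, -0.2233, 0.465]
tcp_rot: [0.94, 0.327, -0.033, -0.092]
contact_force: [0.6, 1.2, -1.3]
opening: 0.176
```

>>> apply_moves(
  steps=[
    {"tx": 0, "ty": 0, "tz": 0, "wx": 0, "wy": 0, "wz": 0},
    {"tx": 0, "ty": 0, "tz": 0, "wx": 0, "wy": 0, "wz": 0},
  ],
)

```text
time: 7.7
eef_pos: [0.6225, -0.2222, 0.4653]
tcp_rot: [0.94, 0.328, -0.033, -0.093]
contact_force: [-0.2, 0.3, -1.2]
opening: 0.175
```

```bash
cat > show.py <<'E'
from h import *
import sys
s=readout.get_state();R=Ro.from_quat(s["tcp_rot"]);f=s["eef_pos"]+R.apply(FT);u=R.apply(UT)
print(s["time"],s["eef_pos"],s["contact_force"].round(2),s["opening"],s["qpos"].round(2)); print("foot",f,"axis",u)
S=imaging.read_camera("scene");T=imaging.read_camera("top");out=[]
for d,(x0,y0) in ((T,(260,130)),(S,(180,80))):
    i=d["img"].copy(); q=proj(d,np.array([f,f+.06*u,f+.12*u,f+.2*u])); print(q.round(1).tolist())
    if len(sys.argv)<3:
        for a in q.round().astype(int): i[a[1],a[0]]=(255,0,255)
    out.append(cv2.resize(i[y0:y0+150,x0:x0+130],None,fx=3,fy=3,interpolation=cv2.INTER_NEAREST))
cv2.imwrite(sys.argv[1],np.hstack(out)[:,:,::-1])
E
python3 show.py pics/v1.png
```

```text
7.7 [ 0.62246091 -0.22221483  0.46529809] [-0.22  0.34 -1.23] 0.1752149697067784 [-0.5   0.25  1.52  0.07  1.56 -1.18]
foot [ 0.60392422 -0.19793999  0.14965213] axis [-5.38483690e-04 -3.54582559e-03  1.00000622e+00]
[[328.6, 203.5], [331.0, 198.1], [333.6, 192.0], [337.8, 182.6]]
[[235.4, 176.5], [234.7, 152.6], [233.8, 127.2], [232.7, 90.8]]
```

View pics/v1.png

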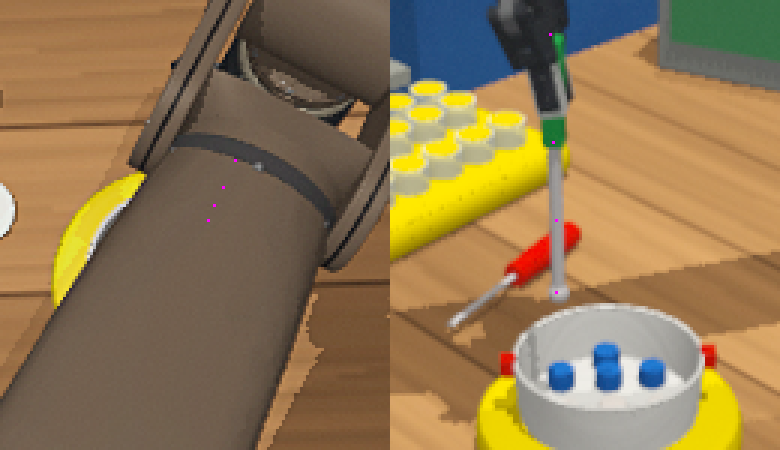

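>>> apply_moves(
  steps=[
    {"tx": 0, "ty": 6, "tz": 29, "wx": 0, "wy": 0, "wz": 0},
    {"tx": 0, "ty": 10, "tz": 51, "wx": 0, "wy": 0, "wz": 0},
    {"tx": 0, "ty": 13, "tz": 67, "wx": 0, "wy": 0, "wz": 0},
    {"tx": 0, "ty": 16, "tz": 80, "wx": 0, "wy": 0, "wz": 0},
    {"tx": 0, "ty": 17.5, "tz": 88, "wx": 0, "wy": 0, "wz": 0},
    {"tx": 0, "ty": 18, "tz": 91, "wx": 0, "wy": 0, "wz": 0},
    {"tx": 0, "ty": 18, "tz": 91, "wx": 0, "wy": 0, "wz": 0},
  ],
)

```text
time: 8.5
eef_pos: [0.6229, -0.2212, 0.3757]
tcp_rot: [0.939, 0.329, -0.032, -0.091]
contact_force: [-0.3, 0.3, -0.7]
opening: 0.178
```

```bash
python3 show.py pics/v2.png
```

```text
8.5 [ 0.6229311  -0.22117202  0.37572257] [-0.27  0.25 -0.72] 0.1776884700362346 [-0.5   0.31  1.61  0.08  1.41 -1.2 ]
foot [ 0.60561676 -0.19773716  0.05994374] axis [-0.00455337 -0.00100111  1.00000178]
[[325.5, 209.8], [327.5, 205.3], [329.6, 200.3], [333.0, 192.7]]
[[235.9, 210.1], [235.3, 188.1], [234.7, 164.8], [233.8, 131.6]]
```

View pics/v2.png

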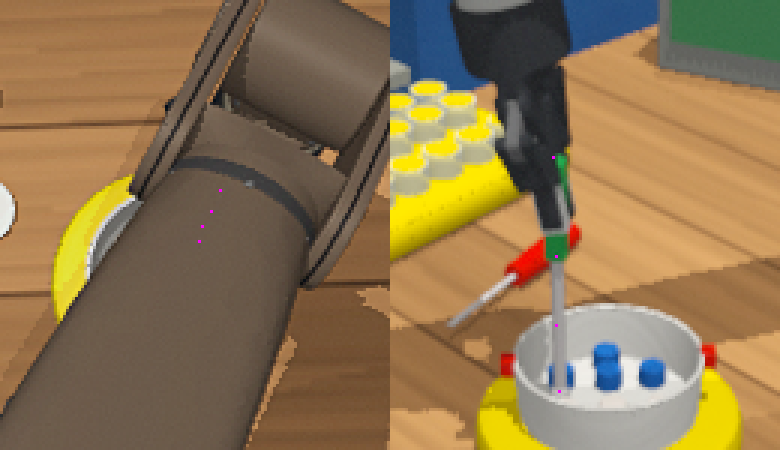

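>>> apply_moves(
  steps=[
    {"tx": 0, "ty": 0.6, "tz": 3, "wx": 0, "wy": 0, "wz": 0},
    {"tx": 0, "ty": 1, "tz": 5, "wx": 0, "wy": 0, "wz": 0},
    {"tx": 0, "ty": 1, "tz": 5, "wx": 0, "wy": 0, "wz": 0},
  ],
)

```text
time: 8.9
eef_pos: [0.6229, -0.2213, 0.3707]
tcp_rot: [0.94, 0.329, -0.032, -0.091]
contact_force: [0.9, 0.1, -0.4]
opening: 0.173
```

>>> apply_moves(
  steps=[
    {"tx": 0, "ty": 0.2, "tz": 1, "wx": 0, "wy": 0, "wz": 0},
    {"tx": 0, "ty": 0.4, "tz": 2, "wx": 0, "wy": 0, "wz": 0},
  ],
)

```text
time: 9.1
eef_pos: [0.6229, -0.2214, 0.3695]
tcp_rot: [0.94, 0.329, -0.031, -0.091]
contact_force: [-0.2, 0.6, 3.6]
opening: 0.175
```

>>> apply_moves(
  steps=[
    {"tx": 0, "ty": 0.2, "tz": 1, "wx": 0, "wy": 0, "wz": 0},
    {"tx": 0, "ty": 0.4, "tz": 2, "wx": 0, "wy": 0, "wz": 0},
  ],
)

```text
time: 9.3
eef_pos: [0.623, -0.2214, 0.368]
tcp_rot: [0.94, 0.329, -0.031, -0.091]
contact_force: [-1.6, -0.5, 7.0]
opening: 0.178
```

```bash
cat > circ.py <<'E'
from h import *
import sys
# args: start angle, end angle(deg, clockwise => decreasing), n, r, dz(mm relative to measured now)
a0,a1,n,r,dz=float(sys.argv[1]),float(sys.argv[2]),int(sys.argv[3]),float(sys.argv[4])/1000,float(sys.argv[5])/1000
s=readout.get_state();R0=Ro.from_quat(s["tcp_rot"]);f=s["eef_pos"]+R0.apply(FT)
c,sn=np.cos(DY),np.sin(DY);p=f[:2]-DISH;print("foot dish",np.array([c*p[0]+sn*p[1],-sn*p[0]+c*p[1]])*1000,"tcp z",s["eef_pos"][2],"axis",R0.apply(UT).round(3),"F",s["contact_force"].round(1))
o=[]
for k in range(1,n+1):
    a=np.radians(a0+(a1-a0)*k/n); t=d2w(r*np.cos(a),r*np.sin(a),f[2]+dz)
    d=R0.inv().apply(t-f)*1000; o.append('{"tx": %.1f, "ty": %.1f, "tz": %.1f, "wx": 0, "wy": 0, "wz": 0}'%tuple(d))
print("["+", ".join(o)+"]")
E
python3 circ.py -90 -180 10 36 1
```

```text
foot dish [  1.57324254 -39.75298723] tcp z 0.3679874037780627 axis [-0.005 -0.     1.   ] F [-1.6 -0.5  7. ]
[{"tx": -7.9, "ty": -2.7, "tz": -0.5, "wx": 0, "wy": 0, "wz": 0}, {"tx": -13.6, "ty": -2.7, "tz": -0.5, "wx": 0, "wy": 0, "wz": 0}, {"tx": -19.2, "ty": -3.7, "tz": -0.3, "wx": 0, "wy": 0, "wz": 0}, {"tx": -24.5, "ty": -5.5, "tz": 0.0, "wx": 0, "wy": 0, "wz": 0}, {"tx": -29.5, "ty": -8.1, "tz": 0.5, "wx": 0, "wy": 0, "wz": 0}, {"tx": -34.0, "ty": -11.4, "tz": 1.2, "wx": 0, "wy": 0, "wz": 0}, {"tx": -38.0, "ty": -15.4, "tz": 1.9, "wx": 0, "wy": 0, "wz": 0}, {"tx": -41.2, "ty": -19.9, "tz": 2.8, "wx": 0, "wy": 0, "wz": 0}, {"tx": -43.7, "ty": -24.9, "tz": 3.8, "wx": 0, "wy": 0, "wz": 0}, {"tx": -45.4, "ty": -30.2, "tz": 4.8, "wx": 0, "wy": 0, "wz": 0}]
```

>>> apply_moves(
  steps=[
    {"tx": -7.9, "ty": -2.7, "tz": -0.5, "wx": 0, "wy": 0, "wz": 0},
    {"tx": -13.6, "ty": -2.7, "tz": -0.5, "wx": 0, "wy": 0, "wz": 0},
    {"tx": -19.2, "ty": -3.7, "tz": -0.3, "wx": 0, "wy": 0, "wz": 0},
    {"tx": -24.5, "ty": -5.5, "tz": 0.0, "wx": 0, "wy": 0, "wz": 0},
    {"tx": -29.5, "ty": -8.1, "tz": 0.5, "wx": 0, "wy": 0, "wz": 0},
    {"tx": -34.0, "ty": -11.4, "tz": 1.2, "wx": 0, "wy": 0, "wz": 0},
    {"tx": -38.0, "ty": -15.4, "tz": 1.9, "wx": 0, "wy": 0, "wz": 0},
    {"tx": -41.2, "ty": -19.9, "tz": 2.8, "wx": 0, "wy": 0, "wz": 0},
    {"tx": -43.7, "ty": -24.9, "tz": 3.8, "wx": 0, "wy": 0, "wz": 0},
    {"tx": -45.4, "ty": -30.2, "tz": 4.8, "wx": 0, "wy": 0, "wz": 0},
  ],
)

```text
time: 10.3
eef_pos: [0.5683, -0.2267, 0.3688]
tcp_rot: [0.94, 0.329, -0.031, -0.088]
contact_force: [2.9, -1.7, 4.6]
opening: 0.177
```

```bash
python3 show.py pics/v3.png; python3 circ.py -180 -270 10 36 0
```

```text
10.3 [ 0.56833938 -0.2267475   0.36881357] [ 2.87 -1.67  4.62] 0.17688590568543214 [-0.55  0.21  1.74  0.06  1.37 -1.24]
foot [ 0.55235626 -0.205047    0.05284067] axis [-0.0087304   0.00451967  0.99996433]
[[329.2, 230.6], [331.2, 227.5], [333.4, 223.9], [336.9, 218.4]]
[[250.7, 202.6], [250.8, 181.2], [250.8, 158.5], [250.8, 126.1]]
foot dish [-37.61763135  -0.24520645] tcp z 0.36849928370522894 axis [-0.005  0.003  1.   ] F [ 1.3 -0.7  6.3]
[{"tx": 0.7, "ty": -6.1, "tz": 1.2, "wx": 0, "wy": 0, "wz": 0}, {"tx": 0.8, "ty": -11.6, "tz": 2.2, "wx": 0, "wy": 0, "wz": 0}, {"tx": 1.8, "ty": -17.1, "tz": 3.3, "wx": 0, "wy": 0, "wz": 0}, {"tx": 3.6, "ty": -22.3, "tz": 4.3, "wx": 0, "wy": 0, "wz": 0}, {"tx": 6.2, "ty": -27.2, "tz": 5.2, "wx": 0, "wy": 0, "wz": 0}, {"tx": 9.6, "ty": -31.7, "tz": 6.1, "wx": 0, "wy": 0, "wz": 0}, {"tx": 13.7, "ty": -35.5, "tz": 6.8, "wx": 0, "wy": 0, "wz": 0}, {"tx": 18.3, "ty": -38.7, "tz": 7.4, "wx": 0, "wy": 0, "wz": 0}, {"tx": 23.4, "ty": -41.2, "tz": 7.9, "wx": 0, "wy": 0, "wz": 0}, {"tx": 28.8, "ty": -42.8, "tz": 8.2, "wx": 0, "wy": 0, "wz": 0}]
```

View pics/v3.png

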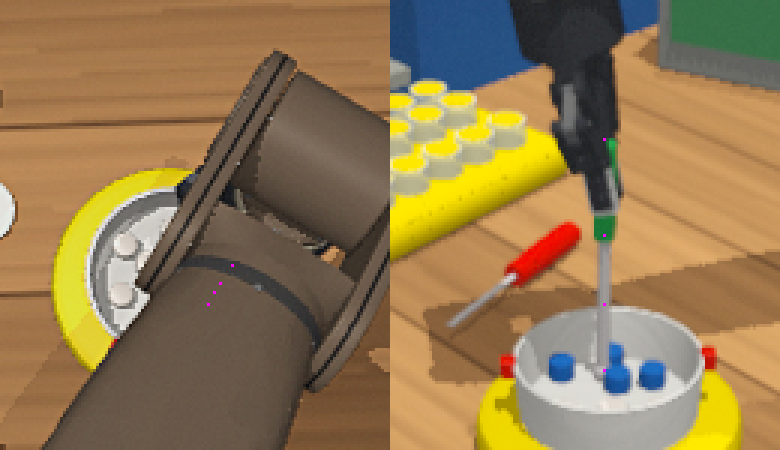

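>>> apply_moves(
  steps=[
    {"tx": 0.7, "ty": -6.2, "tz": 0.7, "wx": 0, "wy": 0, "wz": 0},
    {"tx": 0.8, "ty": -11.8, "tz": 1.4, "wx": 0, "wy": 0, "wz": 0},
    {"tx": 1.8, "ty": -17.3, "tz": 2.5, "wx": 0, "wy": 0, "wz": 0},
    {"tx": 3.6, "ty": -22.5, "tz": 3.5, "wx": 0, "wy": 0, "wz": 0},
    {"tx": 6.2, "ty": -27.4, "tz": 4.4, "wx": 0, "wy": 0, "wz": 0},
    {"tx": 9.6, "ty": -31.9, "tz": 5.3, "wx": 0, "wy": 0, "wz": 0},
    {"tx": 13.7, "ty": -35.7, "tz": 6.0, "wx": 0, "wy": 0, "wz": 0},
    {"tx": 18.3, "ty": -38.9, "tz": 6.6, "wx": 0, "wy": 0, "wz": 0},
    {"tx": 23.4, "ty": -41.4, "tz": 7.1, "wx": 0, "wy": 0, "wz": 0},
    {"tx": 28.8, "ty": -43.0, "tz": 7.4, "wx": 0, "wy": 0, "wz": 0},
  ],
)

```text
time: 11.4
eef_pos: [0.563, -0.1736, 0.3683]
tcp_rot: [0.939, 0.329, -0.034, -0.091]
contact_force: [0.0, -4.6, 6.1]
opening: 0.18
```

```bash
python3 show.py pics/v4.png; python3 circ.py 90 -30 12 36 0
```

```text
11.4 [ 0.562983   -0.17361156  0.36833535] [ 0.03 -4.61  6.05] 0.17973012192646712 [-0.48  0.16  1.8   0.08  1.36 -1.18]
foot [ 0.54425515 -0.15094821  0.05258088] axis [-1.34616979e-04  1.39533270e-03  1.00001167e+00]
[[308.1, 234.4], [309.0, 231.3], [310.0, 227.7], [311.5, 222.3]]
[[268.9, 210.7], [269.2, 189.1], [269.5, 166.1], [270.0, 133.4]]
foot dish [ 1.63321341 38.36328011] tcp z 0.3683018537501209 axis [-0.002 -0.002  1.   ] F [ 0.5 -1.1  5.6]
[{"tx": 5.1, "ty": 1.8, "tz": -0.4, "wx": 0, "wy": 0, "wz": 0}, {"tx": 11.4, "ty": 2.1, "tz": -0.4, "wx": 0, "wy": 0, "wz": 0}, {"tx": 17.5, "ty": 3.4, "tz": -0.7, "wx": 0, "wy": 0, "wz": 0}, {"tx": 23.3, "ty": 5.7, "tz": -1.2, "wx": 0, "wy": 0, "wz": 0}, {"tx": 28.6, "ty": 9.0, "tz": -1.8, "wx": 0, "wy": 0, "wz": 0}, {"tx": 33.3, "ty": 13.2, "tz": -2.7, "wx": 0, "wy": 0, "wz": 0}, {"tx": 37.1, "ty": 18.0, "tz": -3.6, "wx": 0, "wy": 0, "wz": 0}, {"tx": 40.0, "ty": 23.5, "tz": -4.7, "wx": 0, "wy": 0, "wz": 0}, {"tx": 41.9, "ty": 29.4, "tz": -5.9, "wx": 0, "wy": 0, "wz": 0}, {"tx": 42.7, "ty": 35.5, "tz": -7.1, "wx": 0, "wy": 0, "wz": 0}, {"tx": 42.5, "ty": 41.6, "tz": -8.3, "wx": 0, "wy": 0, "wz": 0}, {"tx": 41.1, "ty": 47.6, "tz": -9.5, "wx": 0, "wy": 0, "wz": 0}]
```

View pics/v4.png

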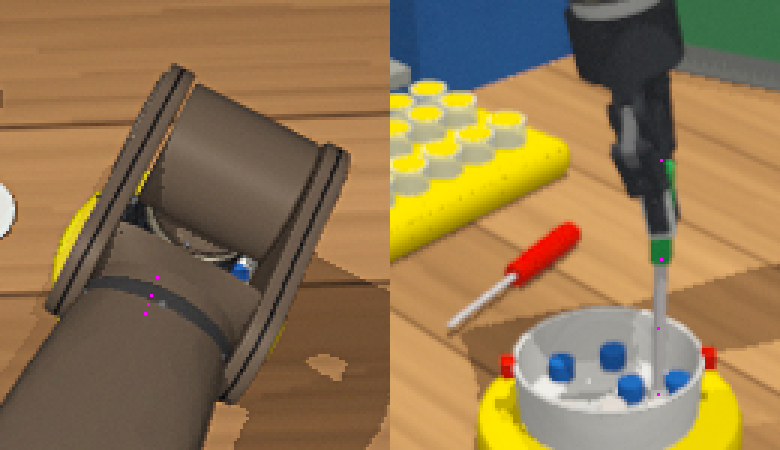

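>>> apply_moves(
  steps=[
    {"tx": 5.1, "ty": 1.8, "tz": -0.8, "wx": 0, "wy": 0, "wz": 0},
    {"tx": 11.4, "ty": 2.1, "tz": -1.0, "wx": 0, "wy": 0, "wz": 0},
    {"tx": 17.5, "ty": 3.4, "tz": -1.3, "wx": 0, "wy": 0, "wz": 0},
    {"tx": 23.3, "ty": 5.7, "tz": -1.8, "wx": 0, "wy": 0, "wz": 0},
    {"tx": 28.6, "ty": 9.0, "tz": -2.4, "wx": 0, "wy": 0, "wz": 0},
    {"tx": 33.3, "ty": 13.2, "tz": -3.3, "wx": 0, "wy": 0, "wz": 0},
    {"tx": 37.1, "ty": 18.0, "tz": -4.2, "wx": 0, "wy": 0, "wz": 0},
    {"tx": 40.0, "ty": 23.5, "tz": -5.3, "wx": 0, "wy": 0, "wz": 0},
    {"tx": 41.9, "ty": 29.4, "tz": -6.5, "wx": 0, "wy": 0, "wz": 0},
    {"tx": 42.7, "ty": 35.5, "tz": -7.7, "wx": 0, "wy": 0, "wz": 0},
    {"tx": 42.5, "ty": 41.6, "tz": -8.9, "wx": 0, "wy": 0, "wz": 0},
    {"tx": 41.1, "ty": 47.6, "tz": -10.1, "wx": 0, "wy": 0, "wz": 0},
  ],
)

```text
time: 12.7
eef_pos: [0.6249, -0.184, 0.3673]
tcp_rot: [0.939, 0.329, -0.035, -0.098]
contact_force: [-2.5, 3.6, 5.0]
opening: 0.176
```

```bash
python3 show.py pics/v5.png; python3 circ.py -30 -150 12 36 0
```

```text
12.7 [ 0.62493786 -0.18396313  0.3673059 ] [-2.53  3.56  5.  ] 0.17581417761445925 [-0.45  0.3   1.64  0.09  1.4  -1.15]
foot [ 0.6041053  -0.15704462  0.0520177 ] axis [ 0.00656143 -0.01206942  0.99991829]
[[309.6, 211.4], [310.8, 206.8], [312.3, 201.7], [314.5, 193.8]]
[[248.2, 220.0], [247.6, 198.0], [246.9, 174.6], [245.9, 141.2]]
foot dish [ 31.8146507 -14.0727666] tcp z 0.3674574619238592 axis [ 0.005 -0.01   1.   ] F [-0.9  1.5  5.3]
[{"tx": -2.1, "ty": 9.6, "tz": -2.0, "wx": 0, "wy": 0, "wz": 0}, {"tx": -5.5, "ty": 14.8, "tz": -3.1, "wx": 0, "wy": 0, "wz": 0}, {"tx": -9.7, "ty": 19.3, "tz": -4.0, "wx": 0, "wy": 0, "wz": 0}, {"tx": -14.7, "ty": 23.1, "tz": -4.8, "wx": 0, "wy": 0, "wz": 0}, {"tx": -20.3, "ty": 25.9, "tz": -5.4, "wx": 0, "wy": 0, "wz": 0}, {"tx": -26.2, "ty": 27.8, "tz": -5.7, "wx": 0, "wy": 0, "wz": 0}, {"tx": -32.5, "ty": 28.6, "tz": -5.9, "wx": 0, "wy": 0, "wz": 0}, {"tx": -38.7, "ty": 28.3, "tz": -5.8, "wx": 0, "wy": 0, "wz": 0}, {"tx": -44.9, "ty": 27.0, "tz": -5.6, "wx": 0, "wy": 0, "wz": 0}, {"tx": -50.7, "ty": 24.7, "tz": -5.1, "wx": 0, "wy": 0, "wz": 0}, {"tx": -56.0, "ty": 21.4, "tz": -4.4, "wx": 0, "wy": 0, "wz": 0}, {"tx": -60.6, "ty": 17.3, "tz": -3.5, "wx": 0, "wy": 0, "wz": 0}]
```

View pics/v5.png

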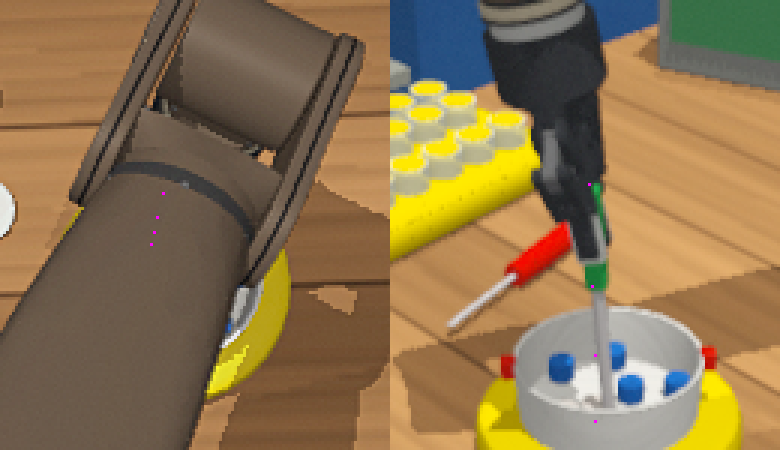

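```bash
sed -i 's/^FT=np.array.*/FT=np.array([.001,.026,.3155])/' h.py; python3 circ.py -20 -140 12 37 1.2
```

```text
foot dish [33.10261187 -8.34199224] tcp z 0.3674574619238592 axis [ 0.005 -0.01   1.   ] F [-0.9  1.5  5.3]
[{"tx": 1.2, "ty": 9.7, "tz": -3.2, "wx": 0, "wy": 0, "wz": 0}, {"tx": -1.3, "ty": 15.5, "tz": -4.5, "wx": 0, "wy": 0, "wz": 0}, {"tx": -4.7, "ty": 20.9, "tz": -5.6, "wx": 0, "wy": 0, "wz": 0}, {"tx": -9.1, "ty": 25.5, "tz": -6.5, "wx": 0, "wy": 0, "wz": 0}, {"tx": -14.2, "ty": 29.4, "tz": -7.3, "wx": 0, "wy": 0, "wz": 0}, {"tx": -19.9, "ty": 32.3, "tz": -7.9, "wx": 0, "wy": 0, "wz": 0}, {"tx": -26.0, "ty": 34.2, "tz": -8.3, "wx": 0, "wy": 0, "wz": 0}, {"tx": -32.4, "ty": 35.1, "tz": -8.5, "wx": 0, "wy": 0, "wz": 0}, {"tx": -38.9, "ty": 34.8, "tz": -8.4, "wx": 0, "wy": 0, "wz": 0}, {"tx": -45.2, "ty": 33.5, "tz": -8.1, "wx": 0, "wy": 0, "wz": 0}, {"tx": -51.1, "ty": 31.1, "tz": -7.6, "wx": 0, "wy": 0, "wz": 0}, {"tx": -56.6, "ty": 27.7, "tz": -6.9, "wx": 0, "wy": 0, "wz": 0}]
```

>>> apply_moves(
  steps=[
    {"tx": 1.2, "ty": 9.7, "tz": -3.2, "wx": 0, "wy": 0, "wz": 0},
    {"tx": -1.3, "ty": 15.5, "tz": -4.5, "wx": 0, "wy": 0, "wz": 0},
    {"tx": -4.7, "ty": 20.9, "tz": -5.6, "wx": 0, "wy": 0, "wz": 0},
    {"tx": -9.1, "ty": 25.5, "tz": -6.5, "wx": 0, "wy": 0, "wz": 0},
    {"tx": -14.2, "ty": 29.4, "tz": -7.3, "wx": 0, "wy": 0, "wz": 0},
    {"tx": -19.9, "ty": 32.3, "tz": -7.9, "wx": 0, "wy": 0, "wz": 0},
    {"tx": -26.0, "ty": 34.2, "tz": -8.3, "wx": 0, "wy": 0, "wz": 0},
    {"tx": -32.4, "ty": 35.1, "tz": -8.5, "wx": 0, "wy": 0, "wz": 0},
  ],
  force=120,
)

```text
time: 13.6
eef_pos: [0.6228, -0.2352, 0.3704]
tcp_rot: [0.94, 0.329, -0.032, -0.091]
contact_force: [0.1, 0.3, -0.4]
opening: 0.169
```

```bash
python3 show.py pics/v6.png; python3 circ.py -105 -200 10 37 0
```

```text
13.6 [ 0.62275795 -0.23515117  0.37041632] [ 0.13  0.26 -0.42] 0.16873792325856368 [-0.52  0.32  1.6   0.07  1.4  -1.21]
foot [ 0.60168608 -0.20736261  0.05577204] axis [-4.25097254e-03 -1.82671893e-04  1.00000360e+00]
[[329.2, 211.4], [331.4, 207.1], [333.7, 202.2], [337.4, 194.8]]
[[234.5, 209.2], [233.9, 187.4], [233.2, 164.3], [232.3, 131.4]]
foot dish [ -9.05688056 -42.4776416 ] tcp z 0.370510446829142 axis [-0.004  0.001  1.   ] F [-0.1 -0.2 -1.2]
[{"tx": -8.1, "ty": -7.1, "tz": 1.4, "wx": 0, "wy": 0, "wz": 0}, {"tx": -13.9, "ty": -8.8, "tz": 1.7, "wx": 0, "wy": 0, "wz": 0}, {"tx": -19.5, "ty": -11.4, "tz": 2.2, "wx": 0, "wy": 0, "wz": 0}, {"tx": -24.4, "ty": -14.9, "tz": 2.9, "wx": 0, "wy": 0, "wz": 0}, {"tx": -28.8, "ty": -19.2, "tz": 3.8, "wx": 0, "wy": 0, "wz": 0}, {"tx": -32.3, "ty": -24.1, "tz": 4.7, "wx": 0, "wy": 0, "wz": 0}, {"tx": -35.0, "ty": -29.5, "tz": 5.8, "wx": 0, "wy": 0, "wz": 0}, {"tx": -36.7, "ty": -35.3, "tz": 6.9, "wx": 0, "wy": 0, "wz": 0}, {"tx": -37.5, "ty": -41.2, "tz": 8.1, "wx": 0, "wy": 0, "wz": 0}, {"tx": -37.2, "ty": -47.2, "tz": 9.2, "wx": 0, "wy": 0, "wz": 0}]
```

View pics/v6.png

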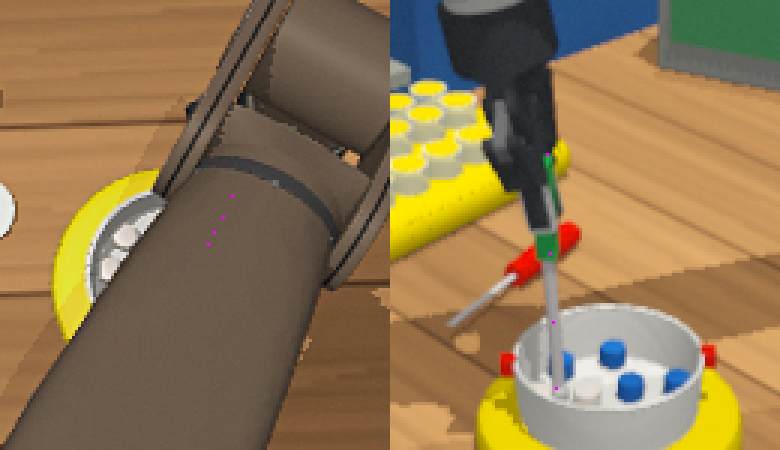

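>>> apply_moves(
  steps=[
    {"tx": 0, "ty": 0.2, "tz": 1, "wx": 0, "wy": 0, "wz": 0},
    {"tx": 0, "ty": 0.4, "tz": 2, "wx": 0, "wy": 0, "wz": 0},
    {"tx": 0, "ty": 0.4, "tz": 2, "wx": 0, "wy": 0, "wz": 0},
  ],
)

```text
time: 14.0
eef_pos: [0.6232, -0.2347, 0.3694]
tcp_rot: [0.94, 0.329, -0.032, -0.09]
contact_force: [-2.6, -0.8, 2.1]
opening: 0.165
```

>>> apply_moves(
  steps=[
    {"tx": 0, "ty": 0.1, "tz": 0.5, "wx": 0, "wy": 0, "wz": 0},
    {"tx": 0, "ty": 0.1, "tz": 0.5, "wx": 0, "wy": 0, "wz": 0},
  ],
)

```text
time: 14.2
eef_pos: [0.6233, -0.2346, 0.3689]
tcp_rot: [0.939, 0.329, -0.032, -0.09]
contact_force: [-2.9, -1.7, 4.3]
opening: 0.167
```

```bash
python3 circ.py -105 -205 10 37 0
```

```text
foot dish [ -7.70464204 -42.30216166] tcp z 0.3688855870114381 axis [-0.004  0.     1.   ] F [-2.9 -1.7  4.3]
[{"tx": -9.7, "ty": -6.7, "tz": 1.3, "wx": 0, "wy": 0, "wz": 0}, {"tx": -15.8, "ty": -8.6, "tz": 1.7, "wx": 0, "wy": 0, "wz": 0}, {"tx": -21.5, "ty": -11.5, "tz": 2.3, "wx": 0, "wy": 0, "wz": 0}, {"tx": -26.7, "ty": -15.3, "tz": 3.0, "wx": 0, "wy": 0, "wz": 0}, {"tx": -31.0, "ty": -20.0, "tz": 3.9, "wx": 0, "wy": 0, "wz": 0}, {"tx": -34.5, "ty": -25.3, "tz": 5.0, "wx": 0, "wy": 0, "wz": 0}, {"tx": -37.0, "ty": -31.2, "tz": 6.1, "wx": 0, "wy": 0, "wz": 0}, {"tx": -38.4, "ty": -37.3, "tz": 7.3, "wx": 0, "wy": 0, "wz": 0}, {"tx": -38.7, "ty": -43.7, "tz": 8.5, "wx": 0, "wy": 0, "wz": 0}, {"tx": -37.9, "ty": -49.9, "tz": 9.8, "wx": 0, "wy": 0, "wz": 0}]
```

>>> apply_moves(
  steps=[
    {"tx": -9.7, "ty": -6.7, "tz": 1.3, "wx": 0, "wy": 0, "wz": 0},
    {"tx": -15.8, "ty": -8.6, "tz": 1.7, "wx": 0, "wy": 0, "wz": 0},
    {"tx": -21.5, "ty": -11.5, "tz": 2.3, "wx": 0, "wy": 0, "wz": 0},
    {"tx": -26.7, "ty": -15.3, "tz": 3.0, "wx": 0, "wy": 0, "wz": 0},
    {"tx": -31.0, "ty": -20.0, "tz": 3.9, "wx": 0, "wy": 0, "wz": 0},
    {"tx": -34.5, "ty": -25.3, "tz": 5.0, "wx": 0, "wy": 0, "wz": 0},
    {"tx": -37.0, "ty": -31.2, "tz": 6.1, "wx": 0, "wy": 0, "wz": 0},
    {"tx": -38.4, "ty": -37.3, "tz": 7.3, "wx": 0, "wy": 0, "wz": 0},
  ],
)

```text
time: 15.0
eef_pos: [0.569, -0.2288, 0.3687]
tcp_rot: [0.94, 0.329, -0.032, -0.09]
contact_force: [4.1, -2.3, 3.9]
opening: 0.17
```

```bash
python3 show.py pics/v7.png; python3 circ.py -185 -285 11 37 0
```

```text
15.0 [ 0.56901141 -0.22884936  0.36866231] [ 4.1  -2.35  3.92] 0.17036679463162327 [-0.56  0.21  1.74  0.06  1.37 -1.25]
foot [ 0.54813401 -0.20145403  0.05397059] axis [-0.00487579  0.00106151  1.0000002 ]
[[327.9, 232.2], [329.9, 229.1], [332.1, 225.5], [335.6, 220.0]]
[[253.1, 202.2], [253.0, 180.7], [252.9, 158.0], [252.8, 125.6]]
foot dish [-36.8986748    5.57027877] tcp z 0.3682084087558287 axis [-0.001 -0.002  1.   ] F [-0.8 -0.7  5.3]
[{"tx": 0.2, "ty": -3.5, "tz": 0.7, "wx": 0, "wy": 0, "wz": 0}, {"tx": 0.8, "ty": -9.2, "tz": 1.8, "wx": 0, "wy": 0, "wz": 0}, {"tx": 2.4, "ty": -14.8, "tz": 2.9, "wx": 0, "wy": 0, "wz": 0}, {"tx": 4.8, "ty": -20.0, "tz": 4.0, "wx": 0, "wy": 0, "wz": 0}, {"tx": 8.0, "ty": -24.8, "tz": 4.9, "wx": 0, "wy": 0, "wz": 0}, {"tx": 12.0, "ty": -29.1, "tz": 5.8, "wx": 0, "wy": 0, "wz": 0}, {"tx": 16.5, "ty": -32.7, "tz": 6.5, "wx": 0, "wy": 0, "wz": 0}, {"tx": 21.6, "ty": -35.5, "tz": 7.0, "wx": 0, "wy": 0, "wz": 0}, {"tx": 27.1, "ty": -37.5, "tz": 7.4, "wx": 0, "wy": 0, "wz": 0}, {"tx": 32.9, "ty": -38.6, "tz": 7.6, "wx": 0, "wy": 0, "wz": 0}, {"tx": 38.8, "ty": -38.9, "tz": 7.6, "wx": 0, "wy": 0, "wz": 0}]
```

View pics/v7.png

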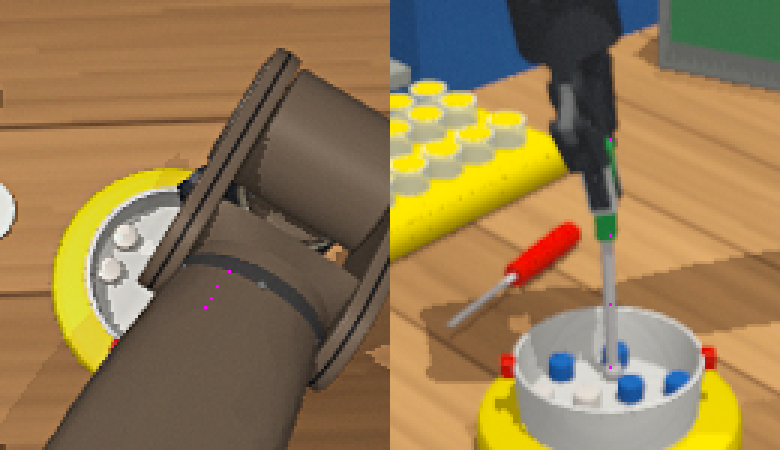

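```bash
python3 circ.py -188 -290 12 44 0.3
```

```text
foot dish [-36.8986748    5.57027877] tcp z 0.3682084087558287 axis [-0.001 -0.002  1.   ] F [-0.8 -0.7  5.3]
[{"tx": -6.7, "ty": -5.6, "tz": 0.8, "wx": 0, "wy": 0, "wz": 0}, {"tx": -5.8, "ty": -11.9, "tz": 2.1, "wx": 0, "wy": 0, "wz": 0}, {"tx": -3.9, "ty": -18.0, "tz": 3.3, "wx": 0, "wy": 0, "wz": 0}, {"tx": -1.1, "ty": -23.8, "tz": 4.4, "wx": 0, "wy": 0, "wz": 0}, {"tx": 2.5, "ty": -29.1, "tz": 5.5, "wx": 0, "wy": 0, "wz": 0}, {"tx": 6.9, "ty": -33.9, "tz": 6.4, "wx": 0, "wy": 0, "wz": 0}, {"tx": 11.9, "ty": -37.9, "tz": 7.2, "wx": 0, "wy": 0, "wz": 0}, {"tx": 17.5, "ty": -41.2, "tz": 7.8, "wx": 0, "wy": 0, "wz": 0}, {"tx": 23.5, "ty": -43.7, "tz": 8.3, "wx": 0, "wy": 0, "wz": 0}, {"tx": 29.9, "ty": -45.2, "tz": 8.6, "wx": 0, "wy": 0, "wz": 0}, {"tx": 36.4, "ty": -45.8, "tz": 8.7, "wx": 0, "wy": 0, "wz": 0}, {"tx": 42.9, "ty": -45.5, "tz": 8.6, "wx": 0, "wy": 0, "wz": 0}]
```

>>> apply_moves(
  steps=[
    {"tx": -4, "ty": -5.6, "tz": 0.8, "wx": 0, "wy": 0, "wz": 0},
    {"tx": -5.8, "ty": -11.9, "tz": 2.1, "wx": 0, "wy": 0, "wz": 0},
    {"tx": -3.9, "ty": -18.0, "tz": 3.3, "wx": 0, "wy": 0, "wz": 0},
    {"tx": -1.1, "ty": -23.8, "tz": 4.4, "wx": 0, "wy": 0, "wz": 0},
    {"tx": 2.5, "ty": -29.1, "tz": 5.5, "wx": 0, "wy": 0, "wz": 0},
    {"tx": 6.9, "ty": -33.9, "tz": 6.4, "wx": 0, "wy": 0, "wz": 0},
    {"tx": 11.9, "ty": -37.9, "tz": 7.2, "wx": 0, "wy": 0, "wz": 0},
    {"tx": 17.5, "ty": -41.2, "tz": 7.8, "wx": 0, "wy": 0, "wz": 0},
    {"tx": 23.5, "ty": -43.7, "tz": 8.3, "wx": 0, "wy": 0, "wz": 0},
    {"tx": 29.9, "ty": -45.2, "tz": 8.6, "wx": 0, "wy": 0, "wz": 0},
  ],
)

```text
time: 16.1
eef_pos: [0.5641, -0.1746, 0.3688]
tcp_rot: [0.94, 0.329, -0.033, -0.088]
contact_force: [1.8, -6.2, 4.8]
opening: 0.174
```

```bash
python3 show.py pics/v8.png; python3 circ.py -275 -375 12 44 0
```

```text
16.1 [ 0.56414671 -0.17461379  0.36880212] [ 1.77 -6.17  4.8 ] 0.17382946506492775 [-0.48  0.16  1.79  0.07  1.36 -1.18]
foot [ 0.54290626 -0.148543    0.05402219] axis [-0.00380517  0.00520285  0.99999188]
[[307.2, 234.9], [308.0, 231.9], [308.8, 228.4], [310.1, 223.2]]
[[270.0, 210.4], [270.5, 188.7], [271.0, 165.7], [271.7, 132.9]]
foot dish [ 3.16163288 41.03067425] tcp z 0.36878301172452427 axis [-0.006  0.001  1.   ] F [ 2.8 -3.7  4.8]
[{"tx": 6.4, "ty": -3.2, "tz": 0.6, "wx": 0, "wy": 0, "wz": 0}, {"tx": 12.8, "ty": -2.7, "tz": 0.5, "wx": 0, "wy": 0, "wz": 0}, {"tx": 19.0, "ty": -1.2, "tz": 0.2, "wx": 0, "wy": 0, "wz": 0}, {"tx": 25.0, "ty": 1.1, "tz": -0.2, "wx": 0, "wy": 0, "wz": 0}, {"tx": 30.5, "ty": 4.2, "tz": -0.8, "wx": 0, "wy": 0, "wz": 0}, {"tx": 35.5, "ty": 8.1, "tz": -1.6, "wx": 0, "wy": 0, "wz": 0}, {"tx": 39.9, "ty": 12.6, "tz": -2.4, "wx": 0, "wy": 0, "wz": 0}, {"tx": 43.6, "ty": 17.8, "tz": -3.4, "wx": 0, "wy": 0, "wz": 0}, {"tx": 46.5, "ty": 23.4, "tz": -4.5, "wx": 0, "wy": 0, "wz": 0}, {"tx": 48.5, "ty": 29.3, "tz": -5.7, "wx": 0, "wy": 0, "wz": 0}, {"tx": 49.6, "ty": 35.5, "tz": -6.9, "wx": 0, "wy": 0, "wz": 0}, {"tx": 49.8, "ty": 41.8, "tz": -8.1, "wx": 0, "wy": 0, "wz": 0}]
```

View pics/v8.png

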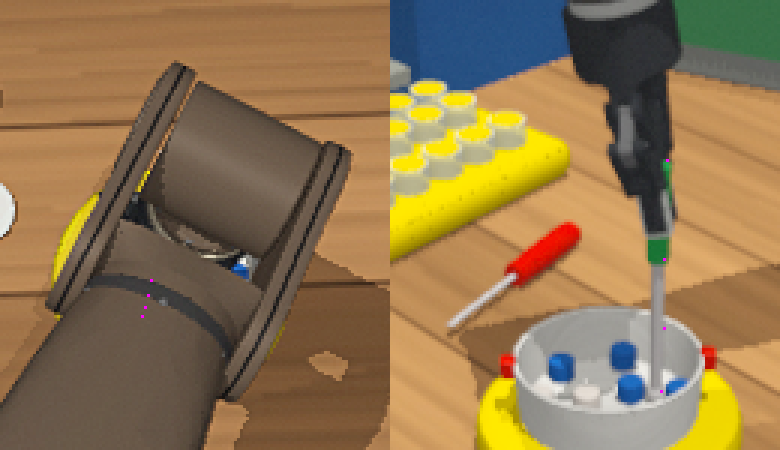

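>>> apply_moves(
  steps=[
    {"tx": 5, "ty": -1.2, "tz": 0.2, "wx": 0, "wy": 0, "wz": 0},
    {"tx": 11, "ty": -1.0, "tz": 0.2, "wx": 0, "wy": 0, "wz": 0},
    {"tx": 17, "ty": 0, "tz": 0, "wx": 0, "wy": 0, "wz": 0},
    {"tx": 23, "ty": 2.1, "tz": -0.4, "wx": 0, "wy": 0, "wz": 0},
    {"tx": 28.5, "ty": 5.2, "tz": -1.0, "wx": 0, "wy": 0, "wz": 0},
    {"tx": 33.5, "ty": 9.1, "tz": -1.8, "wx": 0, "wy": 0, "wz": 0},
    {"tx": 37.9, "ty": 13.6, "tz": -2.6, "wx": 0, "wy": 0, "wz": 0},
  ],
)

```text
time: 16.9
eef_pos: [0.6005, -0.1605, 0.3666]
tcp_rot: [0.939, 0.329, -0.04, -0.096]
contact_force: [-8.4, -2.3, 7.4]
opening: 0.173
```

```bash
python3 show.py pics/v9.png; python3 circ.py 30 -70 12 42 0
```

```text
16.9 [ 0.60046097 -0.16047176  0.36662344] [-8.41 -2.32  7.39] 0.1731124284494521 [-0.43  0.23  1.72  0.08  1.39 -1.13]
foot [ 0.573452   -0.13114984  0.0525725 ] axis [ 0.01443599 -0.0052216   0.99989481]
[[300.0, 223.4], [300.5, 219.3], [301.2, 214.7], [302.2, 207.6]]
[[265.8, 219.3], [265.6, 197.4], [265.4, 174.2], [265.1, 141.0]]
foot dish [33.88570033 25.55582488] tcp z 0.3669115807702715 axis [ 0.01  -0.004  1.   ] F [-4.7 -3.5  7.5]
[{"tx": 7.2, "ty": 8.5, "tz": -1.8, "wx": 0, "wy": 0, "wz": 0}, {"tx": 10.3, "ty": 13.7, "tz": -2.9, "wx": 0, "wy": 0, "wz": 0}, {"tx": 12.5, "ty": 19.2, "tz": -4.1, "wx": 0, "wy": 0, "wz": 0}, {"tx": 13.9, "ty": 25.0, "tz": -5.3, "wx": 0, "wy": 0, "wz": 0}, {"tx": 14.5, "ty": 31.0, "tz": -6.6, "wx": 0, "wy": 0, "wz": 0}, {"tx": 14.1, "ty": 36.9, "tz": -7.8, "wx": 0, "wy": 0, "wz": 0}, {"tx": 12.9, "ty": 42.8, "tz": -9.0, "wx": 0, "wy": 0, "wz": 0}, {"tx": 10.8, "ty": 48.4, "tz": -10.1, "wx": 0, "wy": 0, "wz": 0}, {"tx": 7.9, "ty": 53.7, "tz": -11.2, "wx": 0, "wy": 0, "wz": 0}, {"tx": 4.3, "ty": 58.5, "tz": -12.2, "wx": 0, "wy": 0, "wz": 0}, {"tx": -0.0, "ty": 62.7, "tz": -13.0, "wx": 0, "wy": 0, "wz": 0}, {"tx": -4.9, "ty": 66.3, "tz": -13.7, "wx": 0, "wy": 0, "wz": 0}]
```

View pics/v9.png

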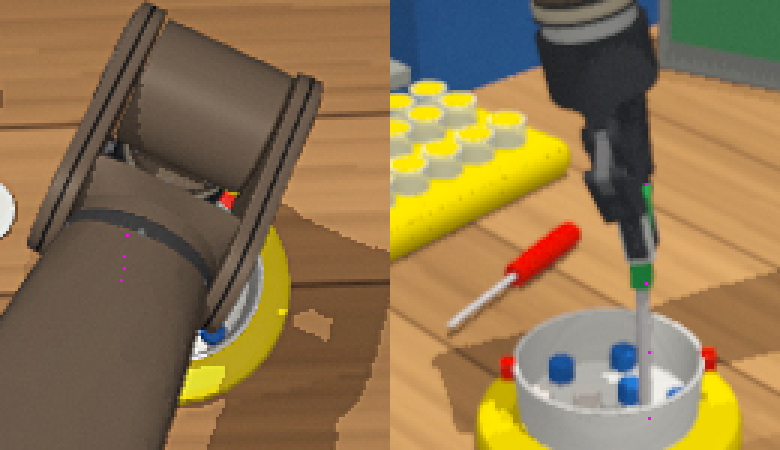

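>>> apply_moves(
  steps=[
    {"tx": 4, "ty": 5, "tz": -1.8, "wx": 0, "wy": 0, "wz": 0},
    {"tx": 7, "ty": 10, "tz": -2.9, "wx": 0, "wy": 0, "wz": 0},
    {"tx": 9, "ty": 15, "tz": -4.1, "wx": 0, "wy": 0, "wz": 0},
    {"tx": 10.5, "ty": 20, "tz": -5.1, "wx": 0, "wy": 0, "wz": 0},
    {"tx": 11, "ty": 25, "tz": -6.1, "wx": 0, "wy": 0, "wz": 0},
    {"tx": 11, "ty": 30, "tz": -7.1, "wx": 0, "wy": 0, "wz": 0},
  ],
)

```text
time: 17.6
eef_pos: [0.6283, -0.177, 0.3671]
tcp_rot: [0.939, 0.329, -0.039, -0.098]
contact_force: [-5.3, 1.3, 7.3]
opening: 0.174
```

```bash
python3 show.py pics/v10.png; python3 circ.py -10 -110 12 42 0
```

```text
17.6 [ 0.62829593 -0.17704604  0.36712835] [-5.31  1.25  7.28] 0.17430032783741967 [-0.44  0.3   1.63  0.09  1.4  -1.14]
foot [ 0.60153202 -0.14608601  0.05321368] axis [ 0.01373617 -0.01037282  0.9998645 ]
[[305.4, 212.5], [306.4, 207.7], [307.5, 202.5], [309.2, 194.4]]
[[252.3, 221.2], [251.7, 199.2], [250.9, 175.8], [249.9, 142.4]]
foot dish [39.02993551 -5.24747258] tcp z 0.36732508586845647 axis [ 0.011 -0.008  1.   ] F [-4.7 -0.9  7.5]
[{"tx": 2.6, "ty": 7.4, "tz": -1.6, "wx": 0, "wy": 0, "wz": 0}, {"tx": 1.5, "ty": 13.3, "tz": -2.8, "wx": 0, "wy": 0, "wz": 0}, {"tx": -0.4, "ty": 19.0, "tz": -4.0, "wx": 0, "wy": 0, "wz": 0}, {"tx": -3.1, "ty": 24.3, "tz": -5.1, "wx": 0, "wy": 0, "wz": 0}, {"tx": -6.6, "ty": 29.2, "tz": -6.1, "wx": 0, "wy": 0, "wz": 0}, {"tx": -10.8, "ty": 33.6, "tz": -7.0, "wx": 0, "wy": 0, "wz": 0}, {"tx": -15.6, "ty": 37.3, "tz": -7.8, "wx": 0, "wy": 0, "wz": 0}, {"tx": -20.9, "ty": 40.3, "tz": -8.4, "wx": 0, "wy": 0, "wz": 0}, {"tx": -26.5, "ty": 42.5, "tz": -8.8, "wx": 0, "wy": 0, "wz": 0}, {"tx": -32.5, "ty": 43.9, "tz": -9.0, "wx": 0, "wy": 0, "wz": 0}, {"tx": -38.5, "ty": 44.5, "tz": -9.1, "wx": 0, "wy": 0, "wz": 0}, {"tx": -44.6, "ty": 44.1, "tz": -9.0, "wx": 0, "wy": 0, "wz": 0}]
```

View pics/v10.png

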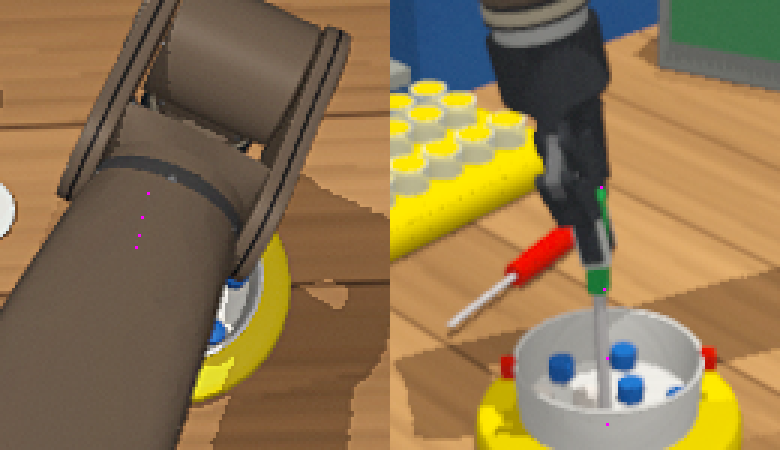

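>>> apply_moves(
  steps=[
    {"tx": 1.5, "ty": 7.4, "tz": -2.3, "wx": 0, "wy": 0, "wz": 0},
    {"tx": 0, "ty": 12.5, "tz": -3.8, "wx": 0, "wy": 0, "wz": 0},
    {"tx": -2, "ty": 17.5, "tz": -4.9, "wx": 0, "wy": 0, "wz": 0},
    {"tx": -5, "ty": 22.0, "tz": -5.8, "wx": 0, "wy": 0, "wz": 0},
    {"tx": -8.5, "ty": 26.5, "tz": -6.6, "wx": 0, "wy": 0, "wz": 0},
    {"tx": -12.5, "ty": 30.5, "tz": -7.4, "wx": 0, "wy": 0, "wz": 0},
    {"tx": -17, "ty": 34, "tz": -8.1, "wx": 0, "wy": 0, "wz": 0},
    {"tx": -22, "ty": 36.5, "tz": -8.5, "wx": 0, "wy": 0, "wz": 0},
  ],
)

```text
time: 18.5
eef_pos: [0.6364, -0.222, 0.3705]
tcp_rot: [0.94, 0.329, -0.032, -0.091]
contact_force: [0.9, 1.6, 1.1]
opening: 0.17
```

```bash
python3 show.py pics/v11.png; python3 circ.py -75 -175 12 40 0
```

```text
18.5 [ 0.63640542 -0.22197839  0.37053452] [0.88 1.57 1.14] 0.16962924066807245 [-0.49  0.34  1.58  0.08  1.4  -1.19]
foot [ 0.61555765 -0.19392716  0.05589862] axis [-0.00496656 -0.00102023  0.9999998 ]
[[323.8, 206.3], [325.6, 201.7], [327.6, 196.6], [330.8, 188.6]]
[[233.8, 213.9], [233.2, 191.9], [232.5, 168.6], [231.5, 135.4]]
foot dish [  9.56839707 -44.68748351] tcp z 0.3705700039920583 axis [-0.004  0.001  1.   ] F [-0.3 -0.7 -0.3]
[{"tx": -5.9, "ty": -3.7, "tz": 0.7, "wx": 0, "wy": 0, "wz": 0}, {"tx": -11.5, "ty": -2.2, "tz": 0.4, "wx": 0, "wy": 0, "wz": 0}, {"tx": -17.3, "ty": -1.5, "tz": 0.3, "wx": 0, "wy": 0, "wz": 0}, {"tx": -23.1, "ty": -1.6, "tz": 0.4, "wx": 0, "wy": 0, "wz": 0}, {"tx": -28.8, "ty": -2.6, "tz": 0.6, "wx": 0, "wy": 0, "wz": 0}, {"tx": -34.3, "ty": -4.4, "tz": 0.9, "wx": 0, "wy": 0, "wz": 0}, {"tx": -39.5, "ty": -6.9, "tz": 1.4, "wx": 0, "wy": 0, "wz": 0}, {"tx": -44.3, "ty": -10.2, "tz": 2.0, "wx": 0, "wy": 0, "wz": 0}, {"tx": -48.6, "ty": -14.1, "tz": 2.8, "wx": 0, "wy": 0, "wz": 0}, {"tx": -52.2, "ty": -18.5, "tz": 3.7, "wx": 0, "wy": 0, "wz": 0}, {"tx": -55.1, "ty": -23.5, "tz": 4.6, "wx": 0, "wy": 0, "wz": 0}, {"tx": -57.3, "ty": -28.8, "tz": 5.7, "wx": 0, "wy": 0, "wz": 0}]
```

View pics/v11.png

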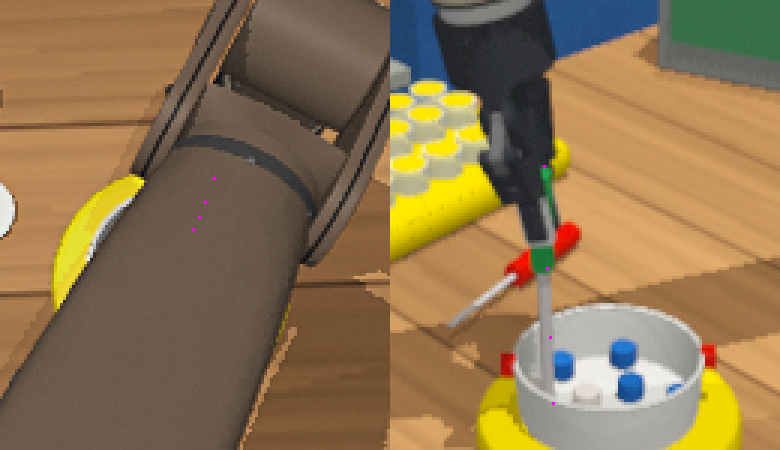

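>>> apply_moves(
  steps=[
    {"tx": -3, "ty": -0.5, "tz": 1, "wx": 0, "wy": 0, "wz": 0},
    {"tx": -6, "ty": -0.5, "tz": 2, "wx": 0, "wy": 0, "wz": 0},
    {"tx": -6, "ty": -0.5, "tz": 2, "wx": 0, "wy": 0, "wz": 0},
  ],
)

```text
time: 18.9
eef_pos: [0.6311, -0.2248, 0.3698]
tcp_rot: [0.94, 0.329, -0.031, -0.09]
contact_force: [0.4, -0.0, 1.9]
opening: 0.17
```

```bash
python3 circ.py -85 -185 12 40 0
```

```text
foot dish [  5.28240039 -42.43023529] tcp z 0.36977588394470695 axis [-0.005 -0.     1.   ] F [ 0.4 -0.   1.9]
[{"tx": -8.0, "ty": -0.8, "tz": 0.1, "wx": 0, "wy": 0, "wz": 0}, {"tx": -13.8, "ty": -0.2, "tz": 0.0, "wx": 0, "wy": 0, "wz": 0}, {"tx": -19.6, "ty": -0.6, "tz": 0.1, "wx": 0, "wy": 0, "wz": 0}, {"tx": -25.3, "ty": -1.7, "tz": 0.3, "wx": 0, "wy": 0, "wz": 0}, {"tx": -30.7, "ty": -3.6, "tz": 0.7, "wx": 0, "wy": 0, "wz": 0}, {"tx": -35.9, "ty": -6.3, "tz": 1.2, "wx": 0, "wy": 0, "wz": 0}, {"tx": -40.5, "ty": -9.7, "tz": 1.9, "wx": 0, "wy": 0, "wz": 0}, {"tx": -44.6, "ty": -13.7, "tz": 2.6, "wx": 0, "wy": 0, "wz": 0}, {"tx": -48.1, "ty": -18.3, "tz": 3.5, "wx": 0, "wy": 0, "wz": 0}, {"tx": -50.9, "ty": -23.3, "tz": 4.5, "wx": 0, "wy": 0, "wz": 0}, {"tx": -52.9, "ty": -28.7, "tz": 5.5, "wx": 0, "wy": 0, "wz": 0}, {"tx": -54.1, "ty": -34.3, "tz": 6.6, "wx": 0, "wy": 0, "wz": 0}]
```

>>> apply_moves(
  steps=[
    {"tx": -6.0, "ty": -0.8, "tz": 0.7, "wx": 0, "wy": 0, "wz": 0},
    {"tx": -13.0, "ty": -0.2, "tz": 0.6, "wx": 0, "wy": 0, "wz": 0},
    {"tx": -19.6, "ty": -0.6, "tz": 0.7, "wx": 0, "wy": 0, "wz": 0},
    {"tx": -25.3, "ty": -1.7, "tz": 0.9, "wx": 0, "wy": 0, "wz": 0},
    {"tx": -30.7, "ty": -3.6, "tz": 1.3, "wx": 0, "wy": 0, "wz": 0},
    {"tx": -35.9, "ty": -6.3, "tz": 1.8, "wx": 0, "wy": 0, "wz": 0},
    {"tx": -40.5, "ty": -9.7, "tz": 2.5, "wx": 0, "wy": 0, "wz": 0},
    {"tx": -44.6, "ty": -13.7, "tz": 3.2, "wx": 0, "wy": 0, "wz": 0},
    {"tx": -48.1, "ty": -18.3, "tz": 4.1, "wx": 0, "wy": 0, "wz": 0},
    {"tx": -50.9, "ty": -23.3, "tz": 5.1, "wx": 0, "wy": 0, "wz": 0},
    {"tx": -52.9, "ty": -28.7, "tz": 6.1, "wx": 0, "wy": 0, "wz": 0},
    {"tx": -54.1, "ty": -34.3, "tz": 7.2, "wx": 0, "wy": 0, "wz": 0},
  ],
)

```text
time: 20.1
eef_pos: [0.5668, -0.2316, 0.3694]
tcp_rot: [0.94, 0.329, -0.032, -0.088]
contact_force: [2.3, -0.9, 3.0]
opening: 0.168
```

```bash
python3 show.py pics/v12.png; python3 circ.py -185 -285 12 40 0
```

```text
20.1 [ 0.56675009 -0.23158144  0.36936021] [ 2.34 -0.87  2.99] 0.16825905343730496 [-0.56  0.21  1.74  0.06  1.37 -1.25]
foot [ 0.54634264 -0.20514254  0.05455588] axis [-0.00639397  0.0040799   0.99998389]
[[329.4, 232.9], [331.4, 229.8], [333.7, 226.3], [337.2, 220.9]]
[[252.6, 201.1], [252.6, 179.6], [252.6, 156.9], [252.6, 124.6]]
foot dish [-41.53261775   4.19052852] tcp z 0.3690602545222034 axis [-0.003  0.002  1.   ] F [-0.7 -0.7  4.1]
[{"tx": 1.4, "ty": -5.4, "tz": 1.0, "wx": 0, "wy": 0, "wz": 0}, {"tx": 1.9, "ty": -11.1, "tz": 2.1, "wx": 0, "wy": 0, "wz": 0}, {"tx": 3.3, "ty": -16.6, "tz": 3.2, "wx": 0, "wy": 0, "wz": 0}, {"tx": 5.4, "ty": -21.9, "tz": 4.2, "wx": 0, "wy": 0, "wz": 0}, {"tx": 8.3, "ty": -26.9, "tz": 5.2, "wx": 0, "wy": 0, "wz": 0}, {"tx": 11.9, "ty": -31.4, "tz": 6.0, "wx": 0, "wy": 0, "wz": 0}, {"tx": 16.1, "ty": -35.3, "tz": 6.8, "wx": 0, "wy": 0, "wz": 0}, {"tx": 20.9, "ty": -38.6, "tz": 7.4, "wx": 0, "wy": 0, "wz": 0}, {"tx": 26.1, "ty": -41.2, "tz": 7.9, "wx": 0, "wy": 0, "wz": 0}, {"tx": 31.6, "ty": -43.0, "tz": 8.2, "wx": 0, "wy": 0, "wz": 0}, {"tx": 37.3, "ty": -44.0, "tz": 8.4, "wx": 0, "wy": 0, "wz": 0}, {"tx": 43.1, "ty": -44.2, "tz": 8.4, "wx": 0, "wy": 0, "wz": 0}]
```

View pics/v12.png

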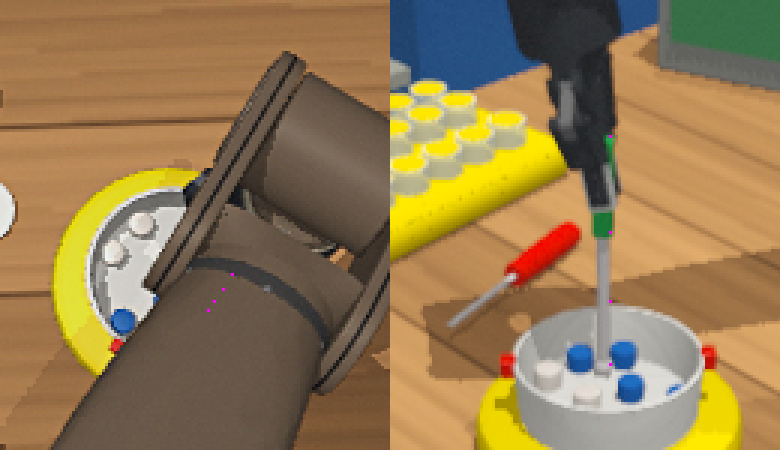

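>>> apply_moves(
  steps=[
    {"tx": 1.4, "ty": -5.4, "tz": 1.0, "wx": 0, "wy": 0, "wz": 0},
    {"tx": 1.9, "ty": -11.1, "tz": 2.1, "wx": 0, "wy": 0, "wz": 0},
    {"tx": 3.3, "ty": -16.6, "tz": 3.2, "wx": 0, "wy": 0, "wz": 0},
    {"tx": 5.4, "ty": -21.9, "tz": 4.2, "wx": 0, "wy": 0, "wz": 0},
    {"tx": 8.3, "ty": -26.9, "tz": 5.0, "wx": 0, "wy": 0, "wz": 0},
    {"tx": 11.9, "ty": -31.4, "tz": 5.8, "wx": 0, "wy": 0, "wz": 0},
    {"tx": 16.1, "ty": -35.3, "tz": 6.5, "wx": 0, "wy": 0, "wz": 0},
    {"tx": 20.9, "ty": -38.6, "tz": 7.0, "wx": 0, "wy": 0, "wz": 0},
    {"tx": 26.1, "ty": -41.2, "tz": 7.4, "wx": 0, "wy": 0, "wz": 0},
    {"tx": 31.6, "ty": -43.0, "tz": 7.7, "wx": 0, "wy": 0, "wz": 0},
    {"tx": 37.3, "ty": -44.0, "tz": 7.9, "wx": 0, "wy": 0, "wz": 0},
  ],
)

```text
time: 21.3
eef_pos: [0.5683, -0.172, 0.3688]
tcp_rot: [0.939, 0.329, -0.033, -0.092]
contact_force: [-2.0, -2.7, 3.5]
opening: 0.169
```

```bash
python3 show.py pics/v13.png; python3 circ.py 80 -15 12 40 0
```

```text
21.3 [ 0.56831877 -0.17202699  0.36879525] [-2.01 -2.71  3.48] 0.16938627921866004 [-0.47  0.17  1.79  0.08  1.37 -1.17]
foot [ 0.54640453 -0.143579    0.05426746] axis [-0.00161548 -0.00231303  1.00000867]
[[305.2, 233.6], [306.0, 230.4], [307.0, 226.8], [308.4, 221.4]]
[[270.5, 211.8], [270.8, 190.0], [271.1, 166.9], [271.6, 133.9]]
foot dish [ 8.69787348 40.16298127] tcp z 0.36902497595688244 axis [-0.005 -0.004  1.   ] F [0.3 0.1 3.9]
[{"tx": 4.0, "ty": 1.2, "tz": -0.2, "wx": 0, "wy": 0, "wz": 0}, {"tx": 9.4, "ty": 2.1, "tz": -0.4, "wx": 0, "wy": 0, "wz": 0}, {"tx": 14.7, "ty": 3.7, "tz": -0.7, "wx": 0, "wy": 0, "wz": 0}, {"tx": 19.7, "ty": 6.0, "tz": -1.1, "wx": 0, "wy": 0, "wz": 0}, {"tx": 24.3, "ty": 9.0, "tz": -1.7, "wx": 0, "wy": 0, "wz": 0}, {"tx": 28.5, "ty": 12.5, "tz": -2.4, "wx": 0, "wy": 0, "wz": 0}, {"tx": 32.2, "ty": 16.6, "tz": -3.2, "wx": 0, "wy": 0, "wz": 0}, {"tx": 35.2, "ty": 21.1, "tz": -4.1, "wx": 0, "wy": 0, "wz": 0}, {"tx": 37.5, "ty": 26.0, "tz": -5.0, "wx": 0, "wy": 0, "wz": 0}, {"tx": 39.2, "ty": 31.2, "tz": -6.0, "wx": 0, "wy": 0, "wz": 0}, {"tx": 40.1, "ty": 36.5, "tz": -7.1, "wx": 0, "wy": 0, "wz": 0}, {"tx": 40.3, "ty": 41.9, "tz": -8.2, "wx": 0, "wy": 0, "wz": 0}]
```

View pics/v13.png

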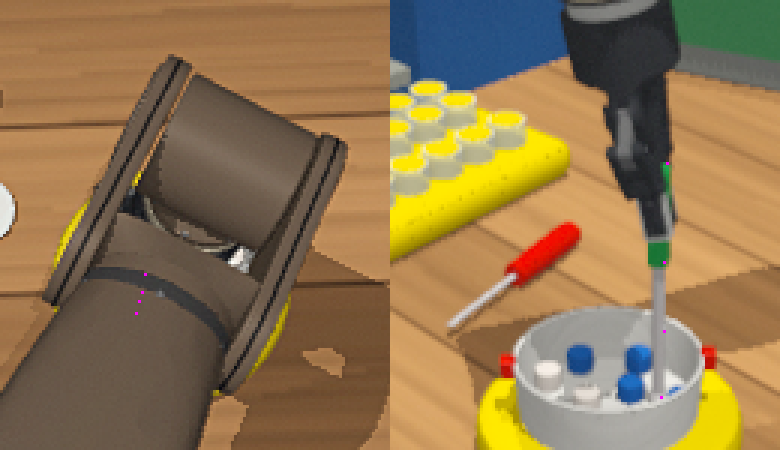

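>>> apply_moves(
  steps=[
    {"tx": 4.0, "ty": 1.2, "tz": -0.2, "wx": 0, "wy": 0, "wz": 0},
    {"tx": 9.4, "ty": 2.1, "tz": -0.4, "wx": 0, "wy": 0, "wz": 0},
    {"tx": 14.7, "ty": 3.7, "tz": -0.7, "wx": 0, "wy": 0, "wz": 0},
    {"tx": 19.7, "ty": 6.0, "tz": -1.2, "wx": 0, "wy": 0, "wz": 0},
    {"tx": 24.3, "ty": 9.0, "tz": -1.9, "wx": 0, "wy": 0, "wz": 0},
    {"tx": 28.5, "ty": 12.5, "tz": -2.6, "wx": 0, "wy": 0, "wz": 0},
    {"tx": 32.2, "ty": 16.6, "tz": -3.5, "wx": 0, "wy": 0, "wz": 0},
    {"tx": 35.2, "ty": 21.1, "tz": -4.4, "wx": 0, "wy": 0, "wz": 0},
    {"tx": 37.5, "ty": 26.0, "tz": -5.4, "wx": 0, "wy": 0, "wz": 0},
    {"tx": 39.2, "ty": 31.2, "tz": -6.4, "wx": 0, "wy": 0, "wz": 0},
    {"tx": 40.1, "ty": 36.5, "tz": -7.5, "wx": 0, "wy": 0, "wz": 0},
    {"tx": 40.3, "ty": 41.9, "tz": -8.6, "wx": 0, "wy": 0, "wz": 0},
  ],
)

```text
time: 22.6
eef_pos: [0.6266, -0.1812, 0.3694]
tcp_rot: [0.939, 0.329, -0.033, -0.092]
contact_force: [-3.4, 0.3, 2.3]
opening: 0.17
```

```bash
python3 show.py pics/v14.png; python3 circ.py -15 -110 12 39 0
```

```text
22.6 [ 0.62662868 -0.18120116  0.369447  ] [-3.41  0.31  2.27] 0.170277814231548 [-0.45  0.29  1.64  0.09  1.39 -1.14]
foot [ 0.60487924 -0.15284397  0.05489958] axis [-0.0021318  -0.00201818  1.00000834]
[[308.0, 211.0], [308.9, 206.6], [310.0, 201.6], [311.6, 194.0]]
[[249.2, 219.9], [248.9, 197.8], [248.6, 174.4], [248.2, 140.8]]
foot dish [ 35.30173375 -11.55632868] tcp z 0.3694576645063914 axis [-0.003  0.     1.   ] F [-3.2 -0.2  2.5]
[{"tx": 1.4, "ty": 3.3, "tz": -0.7, "wx": 0, "wy": 0, "wz": 0}, {"tx": 0.1, "ty": 8.5, "tz": -1.7, "wx": 0, "wy": 0, "wz": 0}, {"tx": -1.9, "ty": 13.4, "tz": -2.6, "wx": 0, "wy": 0, "wz": 0}, {"tx": -4.6, "ty": 17.9, "tz": -3.5, "wx": 0, "wy": 0, "wz": 0}, {"tx": -8.0, "ty": 22.1, "tz": -4.3, "wx": 0, "wy": 0, "wz": 0}, {"tx": -11.8, "ty": 25.8, "tz": -5.0, "wx": 0, "wy": 0, "wz": 0}, {"tx": -16.2, "ty": 28.9, "tz": -5.6, "wx": 0, "wy": 0, "wz": 0}, {"tx": -20.9, "ty": 31.4, "tz": -6.1, "wx": 0, "wy": 0, "wz": 0}, {"tx": -26.0, "ty": 33.3, "tz": -6.5, "wx": 0, "wy": 0, "wz": 0}, {"tx": -31.2, "ty": 34.4, "tz": -6.7, "wx": 0, "wy": 0, "wz": 0}, {"tx": -36.6, "ty": 34.8, "tz": -6.7, "wx": 0, "wy": 0, "wz": 0}, {"tx": -42.0, "ty": 34.5, "tz": -6.7, "wx": 0, "wy": 0, "wz": 0}]
```

View pics/v14.png

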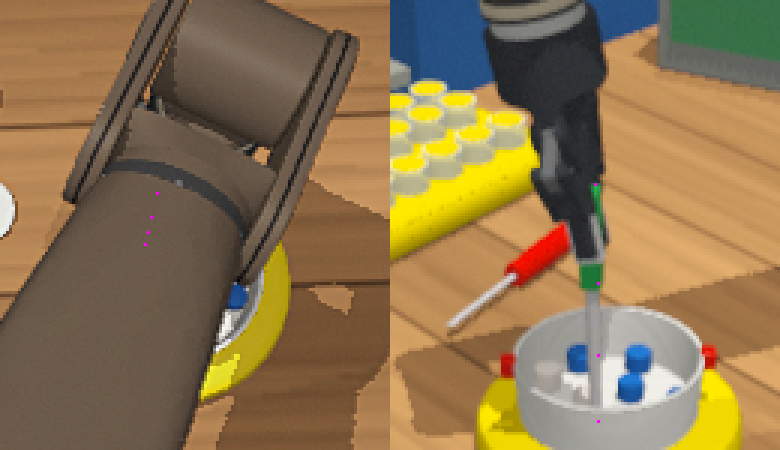

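>>> apply_moves(
  steps=[
    {"tx": 1.4, "ty": 3.3, "tz": -0.5, "wx": 0, "wy": 0, "wz": 0},
    {"tx": 0.1, "ty": 8.5, "tz": -1.4, "wx": 0, "wy": 0, "wz": 0},
    {"tx": -1.9, "ty": 13.4, "tz": -2.2, "wx": 0, "wy": 0, "wz": 0},
    {"tx": -4.6, "ty": 17.9, "tz": -3.0, "wx": 0, "wy": 0, "wz": 0},
    {"tx": -8.0, "ty": 22.1, "tz": -3.7, "wx": 0, "wy": 0, "wz": 0},
    {"tx": -11.8, "ty": 25.8, "tz": -4.3, "wx": 0, "wy": 0, "wz": 0},
    {"tx": -16.2, "ty": 28.9, "tz": -4.8, "wx": 0, "wy": 0, "wz": 0},
    {"tx": -20.9, "ty": 31.4, "tz": -5.2, "wx": 0, "wy": 0, "wz": 0},
    {"tx": -26.0, "ty": 33.3, "tz": -5.5, "wx": 0, "wy": 0, "wz": 0},
    {"tx": -31.2, "ty": 34.4, "tz": -5.6, "wx": 0, "wy": 0, "wz": 0},
    {"tx": -36.6, "ty": 34.8, "tz": -5.6, "wx": 0, "wy": 0, "wz": 0},
  ],
)

```text
time: 23.8
eef_pos: [0.6199, -0.2318, 0.3691]
tcp_rot: [0.94, 0.329, -0.031, -0.09]
contact_force: [1.6, 1.4, 3.8]
opening: 0.168
```

```bash
python3 show.py pics/v15.png; python3 circ.py -100 -190 12 39 0
```

```text
23.8 [ 0.6198696  -0.23178441  0.36913045] [1.61 1.44 3.81] 0.1679886207054122 [-0.52  0.31  1.61  0.07  1.39 -1.21]
foot [ 0.59966026 -0.20393058  0.05443536] axis [-6.98309019e-03 -3.82897868e-04  9.99988195e-01]
[[327.9, 212.4], [329.9, 208.1], [332.2, 203.4], [335.7, 196.1]]
[[236.2, 209.9], [235.6, 188.1], [235.1, 165.1], [234.3, 132.1]]
foot dish [ -8.66198008 -37.90247226] tcp z 0.36898849896791824 axis [-0.004  0.001  1.   ] F [ 0.  -0.5  4.5]
[{"tx": -3.1, "ty": -0.0, "tz": 0.0, "wx": 0, "wy": 0, "wz": 0}, {"tx": -8.2, "ty": -0.8, "tz": 0.2, "wx": 0, "wy": 0, "wz": 0}, {"tx": -13.1, "ty": -2.1, "tz": 0.4, "wx": 0, "wy": 0, "wz": 0}, {"tx": -17.8, "ty": -4.1, "tz": 0.8, "wx": 0, "wy": 0, "wz": 0}, {"tx": -22.1, "ty": -6.7, "tz": 1.3, "wx": 0, "wy": 0, "wz": 0}, {"tx": -26.1, "ty": -9.9, "tz": 2.0, "wx": 0, "wy": 0, "wz": 0}, {"tx": -29.7, "ty": -13.5, "tz": 2.7, "wx": 0, "wy": 0, "wz": 0}, {"tx": -32.7, "ty": -17.5, "tz": 3.5, "wx": 0, "wy": 0, "wz": 0}, {"tx": -35.2, "ty": -21.9, "tz": 4.3, "wx": 0, "wy": 0, "wz": 0}, {"tx": -37.0, "ty": -26.5, "tz": 5.2, "wx": 0, "wy": 0, "wz": 0}, {"tx": -38.3, "ty": -31.4, "tz": 6.2, "wx": 0, "wy": 0, "wz": 0}, {"tx": -38.8, "ty": -36.4, "tz": 7.1, "wx": 0, "wy": 0, "wz": 0}]
```

View pics/v15.png

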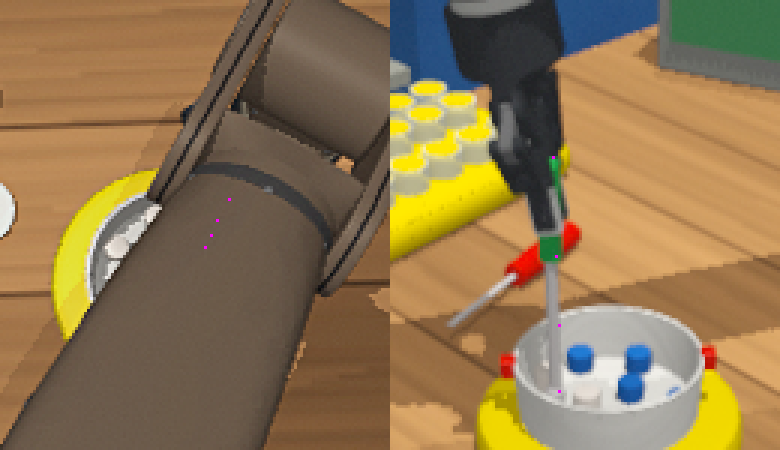

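>>> apply_moves(
  steps=[
    {"tx": -3.1, "ty": 0, "tz": 0.0, "wx": 0, "wy": 0, "wz": 0},
    {"tx": -8.2, "ty": -0.8, "tz": 0.2, "wx": 0, "wy": 0, "wz": 0},
    {"tx": -13.1, "ty": -2.1, "tz": 0.4, "wx": 0, "wy": 0, "wz": 0},
    {"tx": -17.8, "ty": -4.1, "tz": 0.8, "wx": 0, "wy": 0, "wz": 0},
    {"tx": -22.1, "ty": -6.7, "tz": 1.3, "wx": 0, "wy": 0, "wz": 0},
    {"tx": -26.1, "ty": -9.9, "tz": 2.0, "wx": 0, "wy": 0, "wz": 0},
    {"tx": -29.7, "ty": -13.5, "tz": 2.7, "wx": 0, "wy": 0, "wz": 0},
    {"tx": -32.7, "ty": -17.5, "tz": 3.5, "wx": 0, "wy": 0, "wz": 0},
    {"tx": -35.2, "ty": -21.9, "tz": 4.3, "wx": 0, "wy": 0, "wz": 0},
    {"tx": -37.0, "ty": -26.5, "tz": 5.2, "wx": 0, "wy": 0, "wz": 0},
    {"tx": -38.3, "ty": -31.4, "tz": 6.2, "wx": 0, "wy": 0, "wz": 0},
    {"tx": -38.8, "ty": -36.4, "tz": 7.1, "wx": 0, "wy": 0, "wz": 0},
  ],
)

```text
time: 25.1
eef_pos: [0.566, -0.2268, 0.3688]
tcp_rot: [0.94, 0.329, -0.033, -0.09]
contact_force: [2.6, -1.3, 4.2]
opening: 0.17
```

```bash
python3 show.py pics/v16.png; python3 circ.py -190 -290 12 40 0
```

```text
25.1 [ 0.565963   -0.22683091  0.36879381] [ 2.64 -1.3   4.23] 0.1704037454264067 [-0.56  0.2   1.75  0.06  1.37 -1.25]
foot [ 0.5447374  -0.19985848  0.05408885] axis [-0.00381862  0.00236544  1.00000256]
[[327.3, 233.6], [329.3, 230.4], [331.4, 226.9], [334.8, 221.5]]
[[254.5, 201.9], [254.5, 180.4], [254.5, 157.7], [254.5, 125.4]]
foot dish [-38.38806386   8.44629957] tcp z 0.3685171230143715 axis [-0.001  0.001  1.   ] F [ 0.4 -0.7  4.4]
[{"tx": -0.5, "ty": -4.0, "tz": 0.8, "wx": 0, "wy": 0, "wz": 0}, {"tx": 0.5, "ty": -9.7, "tz": 1.9, "wx": 0, "wy": 0, "wz": 0}, {"tx": 2.3, "ty": -15.1, "tz": 3.0, "wx": 0, "wy": 0, "wz": 0}, {"tx": 4.9, "ty": -20.2, "tz": 3.9, "wx": 0, "wy": 0, "wz": 0}, {"tx": 8.2, "ty": -24.9, "tz": 4.9, "wx": 0, "wy": 0, "wz": 0}, {"tx": 12.2, "ty": -29.0, "tz": 5.7, "wx": 0, "wy": 0, "wz": 0}, {"tx": 16.8, "ty": -32.6, "tz": 6.3, "wx": 0, "wy": 0, "wz": 0}, {"tx": 21.8, "ty": -35.4, "tz": 6.9, "wx": 0, "wy": 0, "wz": 0}, {"tx": 27.2, "ty": -37.6, "tz": 7.3, "wx": 0, "wy": 0, "wz": 0}, {"tx": 32.9, "ty": -38.9, "tz": 7.5, "wx": 0, "wy": 0, "wz": 0}, {"tx": 38.6, "ty": -39.4, "tz": 7.6, "wx": 0, "wy": 0, "wz": 0}, {"tx": 44.4, "ty": -39.1, "tz": 7.5, "wx": 0, "wy": 0, "wz": 0}]
```

View pics/v16.png

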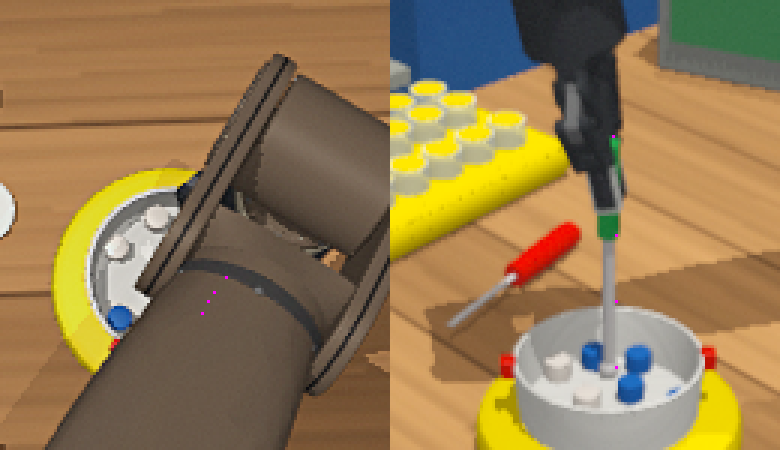

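Run:
```python
from h import *
S=imaging.read_camera("scene");T=imaging.read_camera("top");c,s=np.cos(DY),np.sin(DY)
def dd(p): p=p[:2]-DISH; return (np.array([c*p[0]+s*p[1],-s*p[0]+c*p[1]])*1000).round(0)
for n,x,y in (("w",557,367),("w",587,397),("b",593,355),("b",639,357),("b",631,387),("b",673,392)):
    print(n,dd(atz(S,(180+(x-390)/3,80+y/3),.054)))
for n,x,y in (("b",120,317),("w",117,246),("w",157,216)): print("top",n,dd(atz(T,(260+x/3,130+y/3),.061)))
```

```text
w [-40. -38.]
w [  4. -17.]
b [-55.  -9.]
b [-49.  28.]
b [-7. 18.]
b [ 3. 50.]
top b [14. 54.]
top w [53.  6.]
top w [ 41. -35.]
```

>>> apply_moves(
  steps=[
    {"tx": 0, "ty": -2, "tz": -10, "wx": 0, "wy": 0, "wz": 0},
    {"tx": 0, "ty": -6, "tz": -30, "wx": 0, "wy": 0, "wz": 0},
    {"tx": 0, "ty": -12, "tz": -60, "wx": 0, "wy": 0, "wz": 0},
    {"tx": 0, "ty": -18, "tz": -90, "wx": 0, "wy": 0, "wz": 0},
    {"tx": 0, "ty": -23, "tz": -118, "wx": 0, "wy": 0, "wz": 0},
    {"tx": 40, "ty": -50, "tz": -118, "wx": 0, "wy": 0, "wz": 0},
    {"tx": 80, "ty": -75, "tz": -118, "wx": 0, "wy": 0, "wz": 0},
    {"tx": 120, "ty": -105, "tz": -118, "wx": 0, "wy": 0, "wz": 0},
    {"tx": 160, "ty": -120, "tz": -118, "wx": 0, "wy": 0, "wz": 0},
    {"tx": 200, "ty": -120, "tz": -118, "wx": 0, "wy": 0, "wz": 0},
  ],
)

```text
time: 26.3
eef_pos: [0.6631, -0.0249, 0.5065]
tcp_rot: [0.939, 0.329, -0.035, -0.092]
contact_force: [0.2, -0.4, -0.3]
opening: 0.17
```

Run:
```python
from h import *
s=readout.get_state();R=Ro.from_quat(s["tcp_rot"]);f=s["eef_pos"]+R.apply(FT);u=R.apply(UT);print(s["time"],s["eef_pos"],f,u,s["qpos"].round(2))
S=imaging.read_camera("scene");T=imaging.read_camera("top")
np.savez("obs.npz",S=S["img"],T=T["img"])
c,sn=np.cos(DY),np.sin(DY)
i=T["img"].copy()
q=proj(T,np.array([d2w(0,.074,.09),d2w(0,-.074,.09)])).round(1);print("marks",q)
h=hsv(T);H,sa,v=[h[:,:,k].astype(int) for k in range(3)]
for uv,a in comps((H>95)&(H<125)&(sa>150)&(v>60),10):
    if 285<uv[0]<350 and 180<uv[1]<265:
        p=atz(T,uv,.059)[:2]-DISH; print("b",a,uv.round(1),(np.array([c*p[0]+sn*p[1],-sn*p[0]+c*p[1]])*1000).round(0))
A=cv2.resize(T["img"][170:280,270:370],None,fx=4,fy=4,interpolation=cv2.INTER_CUBIC)
B=cv2.resize(S["img"][80:300,200:400],None,fx=2,fy=2,interpolation=cv2.INTER_CUBIC)
cv2.imwrite("pics/m1.png",np.hstack([A,B])[:,:,::-1])
```

```text
26.3 [ 0.66308457 -0.02488929  0.50652801] [0.64013583 0.00298036 0.19202222] [ 1.51886715e-03 -5.99656166e-04  1.00001132e+00] [-0.2   0.23  1.47  0.12  1.6  -0.88]
marks [[299.9 244. ]
 [335.2 197. ]]
b 49 [314.7 229.6] [-6. 19.]
b 52 [335.8 232.9] [-54.  -7.]
b 48 [299.2 235.5] [16. 55.]
b 54 [325.6 242. ] [-47.  28.]
```

View pics/m1.png

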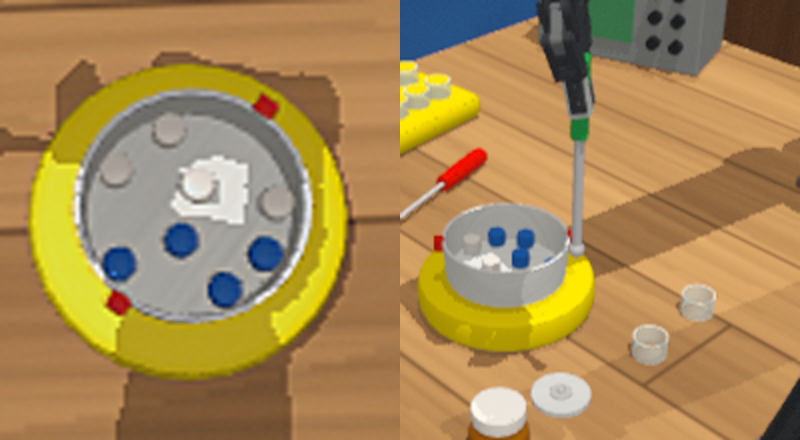

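Both halves hold both colours: blue at (119,263) and white at (277,202) in the crop have crossed the line between the marks. Now back to the rest.

Run:
```python
from h import *
from scipy.spatial.transform import Slerp
s=readout.get_state();R0=Ro.from_quat(s["tcp_rot"]);p0=s["eef_pos"]; p1=g["p"]+[0,0,.155]
sl=Slerp([0,1],Ro.concatenate([R0,RG]))
n=11
for k in range(1,n+1):
    a=k/n;p=p0+(p1-p0)*a+np.array([0,0,.06*np.sin(np.pi*a)]);R=sl([a])[0]
    d=R0.inv().apply(p-p0)*1000;w=(R0.inv()*R).as_rotvec(); f=p+R.apply(FT)
    print('{"tx": %d, "ty": %d, "tz": %d, "wx": %.3f, "wy": %.3f, "wz": %.3f},'%(*d.round(),*w),f.round(2))
```

```text
{"tx": -2, "ty": -34, "tz": -6, "wx": -0.052, "wy": 0.007, "wz": -0.066}, [0.63 0.02 0.2 ]
{"tx": -4, "ty": -67, "tz": -11, "wx": -0.104, "wy": 0.014, "wz": -0.133}, [0.63 0.03 0.21]
{"tx": -7, "ty": -100, "tz": -14, "wx": -0.157, "wy": 0.021, "wz": -0.199}, [0.62 0.05 0.22]
{"tx": -9, "ty": -133, "tz": -12, "wx": -0.209, "wy": 0.028, "wz": -0.266}, [0.61 0.06 0.23]
{"tx": -11, "ty": -164, "tz": -7, "wx": -0.261, "wy": 0.036, "wz": -0.332}, [0.61 0.08 0.23]
{"tx": -13, "ty": -195, "tz": 4, "wx": -0.313, "wy": 0.043, "wz": -0.398}, [0.6  0.1  0.23]
{"tx": -15, "ty": -224, "tz": 19, "wx": -0.365, "wy": 0.050, "wz": -0.465}, [0.6  0.12 0.22]
{"tx": -17, "ty": -253, "tz": 38, "wx": -0.417, "wy": 0.057, "wz": -0.531}, [0.59 0.14 0.22]
{"tx": -19, "ty": -281, "tz": 61, "wx": -0.470, "wy": 0.064, "wz": -0.598}, [0.58 0.16 0.21]
{"tx": -21, "ty": -308, "tz": 87, "wx": -0.522, "wy": 0.071, "wz": -0.664}, [0.58 0.19 0.19]
{"tx": -24, "ty": -336, "tz": 113, "wx": -0.574, "wy": 0.078, "wz": -0.730}, [0.57 0.21 0.18]
```

>>> apply_moves(
  steps=[
    {"tx": -2, "ty": -34, "tz": -6, "wx": -0.052, "wy": 0.007, "wz": -0.066},
    {"tx": -4, "ty": -67, "tz": -11, "wx": -0.104, "wy": 0.014, "wz": -0.133},
    {"tx": -7, "ty": -100, "tz": -14, "wx": -0.157, "wy": 0.021, "wz": -0.199},
    {"tx": -9, "ty": -133, "tz": -12, "wx": -0.209, "wy": 0.028, "wz": -0.266},
    {"tx": -11, "ty": -164, "tz": -7, "wx": -0.261, "wy": 0.036, "wz": -0.332},
    {"tx": -13, "ty": -195, "tz": 4, "wx": -0.313, "wy": 0.043, "wz": -0.398},
    {"tx": -15, "ty": -224, "tz": 19, "wx": -0.365, "wy": 0.05, "wz": -0.465},
    {"tx": -17, "ty": -253, "tz": 38, "wx": -0.417, "wy": 0.057, "wz": -0.531},
    {"tx": -19, "ty": -281, "tz": 61, "wx": -0.47, "wy": 0.064, "wz": -0.598},
    {"tx": -21, "ty": -308, "tz": 87, "wx": -0.522, "wy": 0.071, "wz": -0.664},
    {"tx": -24, "ty": -336, "tz": 113, "wx": -0.574, "wy": 0.078, "wz": -0.73},
    {"tx": -24, "ty": -336, "tz": 113, "wx": -0.574, "wy": 0.078, "wz": -0.73},
  ],
)

```text
time: 27.6
eef_pos: [0.4222, 0.2332, 0.455]
tcp_rot: [0.749, 0.632, 0.124, 0.153]
contact_force: [-0.6, -0.8, -2.0]
opening: 0.168
```

```bash
cat > meas.py <<'E'
from h import *
import sys
s=readout.get_state();print(s["time"],s["eef_pos"],"err",s["eef_pos"]-g["p"],(RG.inv()*Ro.from_quat(s["tcp_rot"])).as_rotvec())
R=Ro.from_quat(s["tcp_rot"])
S=imaging.read_camera("scene");T=imaging.read_camera("top")
f=s["eef_pos"]+R.apply(FT);u=R.apply(UT);out=[]
for d,(x0,y0) in ((T,(100,190)),(S,(370,150))):
    i=d["img"].copy(); q=proj(d,np.array([f,f+.06*u,f+.12*u,f+.2*u])); print(q.round(1).tolist())
    out.append(cv2.resize(i[y0:y0+150,x0:x0+100],None,fx=4,fy=4,interpolation=cv2.INTER_CUBIC))
cv2.imwrite(sys.argv[1],np.hstack(out)[:,:,::-1])
for n,d in (("S",S),("T",T)):
    h=hsv(d);H,sa,v=[h[:,:,k].astype(int) for k in range(3)]
    print(n,"green",[(c.round(1).tolist(),a) for c,a in comps((H>50)&(H<85)&(sa>150)&(v>50),10)][:4])
E
python3 meas.py pics/r1.png
```

```text
27.6 [0.42223594 0.23315614 0.45495955] err [-0.00400943 -0.00133989  0.15101229] [ 0.00484334 -0.00752388 -0.00129007]
[[155.0, 223.4], [144.9, 234.8], [133.6, 247.6], [116.1, 267.4]]
[[400.6, 242.3], [418.4, 213.6], [436.8, 184.0], [462.0, 143.3]]
S green [([443.3, 166.6], np.int32(346))]
T green [([128.0, 247.1], np.int32(86))]
```

View pics/r1.png

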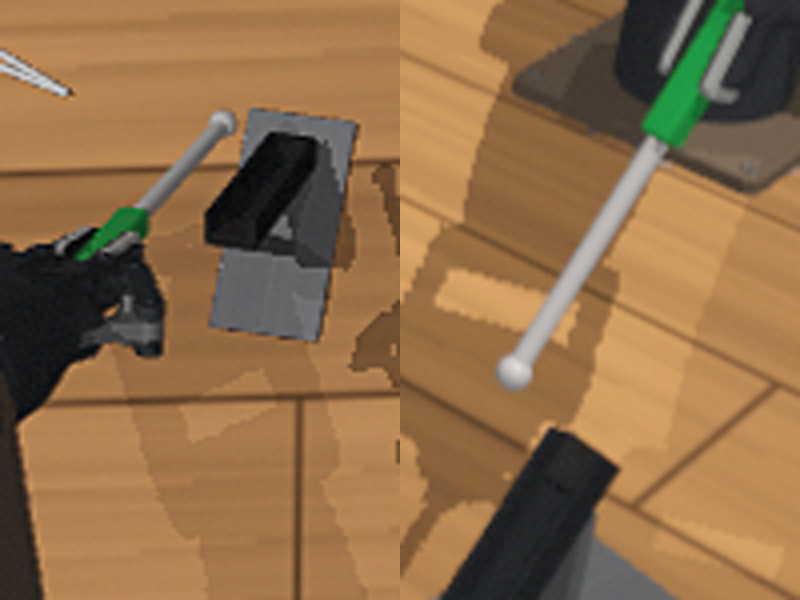

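Run:
```python
from h import *
S=imaging.read_camera("scene");T=imaging.read_camera("top")
s=readout.get_state();R=Ro.from_quat(s["tcp_rot"])
b,rb=tri([S,T],[(398.5,243.25),(155.75,220.5)]);m,rm=tri([S,T],[(435.8,184.9),(135.7,243.)])
u=m-b;print(b,rb,m,rm,np.linalg.norm(u));u/=np.linalg.norm(u)
# robust fit: fixed length 120mm, residual px
def res(p):
    u=np.array([np.sin(p[3])*np.cos(p[4]),np.sin(p[3])*np.sin(p[4]),np.cos(p[3])])
    r=[]
    for d,x,y in ((S,(398.5,243.25),(435.8,184.9)),(T,(155.75,220.5),(135.7,243.))):
        e=proj(d,np.array([p[:3],p[:3]+.12*u]));r+=[*(e[0]-x),*(e[1]-y)]
    return np.array(r)
f=least_squares(res,[*b,.6,2.98]);print(f.x,f.fun.round(1))
u=np.array([np.sin(f.x[3])*np.cos(f.x[4]),np.sin(f.x[3])*np.sin(f.x[4]),np.cos(f.x[3])]);b=f.x[:3]
print("u",u,"U",U,"tilt",f.x[3])
FTm=R.inv().apply(b-s["eef_pos"]);UTm=R.inv().apply(u);print("FT",FTm,"UT",UTm,"orig UT",UT)
# in original: residual in the same approach, expected ball at seat
```

```text
[0.57172552 0.20607658 0.17439123] [0.00099998] [0.50739807 0.21756101 0.27411566] [0.00478814] 0.11922615432958629
[0.57163693 0.20619511 0.17407712 0.58051486 2.9616017 ] [-0.4  0.1 -1.6 -0.  -0.3  0.2 -1.7  1.1]
u [-0.53959441  0.0981847   0.83618039] U [-0.5535  0.0908  0.8279] tilt 0.580514855109119
FT [0.00089497 0.0218562  0.32232372] UT [ 0.00103213 -0.1726729  -0.98497868] orig UT [-0.00394465 -0.19385101 -0.98103594]
```

```bash
cat >> h.py <<'E'
FT2=np.array([.001,.022,.3185]); RT=RG*Ro.from_rotvec([-.05,0,0]); PT=BALL-RT.apply(FT2)
E
python3 - <<'E'
from h import *
print(PT,g["p"]); rel([(PT+[0,0,.10],RT),(PT+[0,0,.06],RT)])
E
```

```text
[0.42015978 0.2363759  0.30156527] [0.42624537 0.23449603 0.30394726]
{'tx': 3.8, 'ty': -29.9, 'tz': 52.3, 'wx': -0.043, 'wy': 0.004, 'wz': -0.006} |d| 60.0 |w| 0.04
{'tx': 3.8, 'ty': -45.7, 'tz': 89.0, 'wx': -0.043, 'wy': 0.004, 'wz': -0.006} |d| 100.0 |w| 0.04
```

>>> apply_moves(
  steps=[
    {"tx": 3.8, "ty": -15, "tz": 26, "wx": -0.043, "wy": 0.004, "wz": -0.006},
    {"tx": 3.8, "ty": -30, "tz": 52, "wx": -0.043, "wy": 0.004, "wz": -0.006},
    {"tx": 3.8, "ty": -40, "tz": 75, "wx": -0.043, "wy": 0.004, "wz": -0.006},
    {"tx": 3.8, "ty": -45.7, "tz": 89, "wx": -0.043, "wy": 0.004, "wz": -0.006},
    {"tx": 3.8, "ty": -45.7, "tz": 89, "wx": -0.043, "wy": 0.004, "wz": -0.006},
  ],
)

```text
time: 28.3
eef_pos: [0.42, 0.236, 0.359]
tcp_rot: [0.745, 0.629, 0.141, 0.17]
contact_force: [-0.6, -0.4, -0.3]
opening: 0.171
```

```bash
cat > meas2.py <<'E'
from h import *
import sys
s=readout.get_state();print(s["time"],s["eef_pos"]-PT,(RT.inv()*Ro.from_quat(s["tcp_rot"])).as_rotvec().round(3),s["contact_force"])
R=Ro.from_quat(s["tcp_rot"]);f=s["eef_pos"]+R.apply(FT2);u=R.apply(RT.inv().apply(U));print(f,u)
S=imaging.read_camera("scene");T=imaging.read_camera("top");out=[]
for d,(x0,y0) in ((T,(110,190)),(S,(360,190))):
    q=proj(d,np.array([f,f+.06*u,f+.12*u,f+.2*u])); print(q.round(1).tolist())
    i=cv2.resize(d["img"][y0:y0+150,x0:x0+100],None,fx=4,fy=4,interpolation=cv2.INTER_CUBIC)
    for a in q: cv2.circle(i,tuple(int(z) for z in ((a-[x0,y0])*4+2)),2,(255,0,255),-1)
    q=proj(d,np.array([BALL,BALL+.095*U]))
    for a in q: cv2.circle(i,tuple(int(z) for z in ((a-[x0,y0])*4+2)),2,(0,255,255),-1)
    out.append(i)
cv2.imwrite(sys.argv[1],np.hstack(out)[:,:,::-1])
E
python3 meas2.py pics/r2.png
```

```text
28.3 [-0.00015559 -0.00034058  0.05747777] [ 0.005 -0.002 -0.   ] [-0.55645959 -0.35522655 -0.29122474]
[0.57486222 0.2098412  0.08108602] [-0.54906337  0.09210033  0.83070587]
[[165.5, 225.4], [157.0, 235.9], [147.6, 247.6], [133.2, 265.3]]
[[391.4, 284.1], [408.1, 257.2], [425.3, 229.6], [448.9, 191.6]]
```

View pics/r2.png

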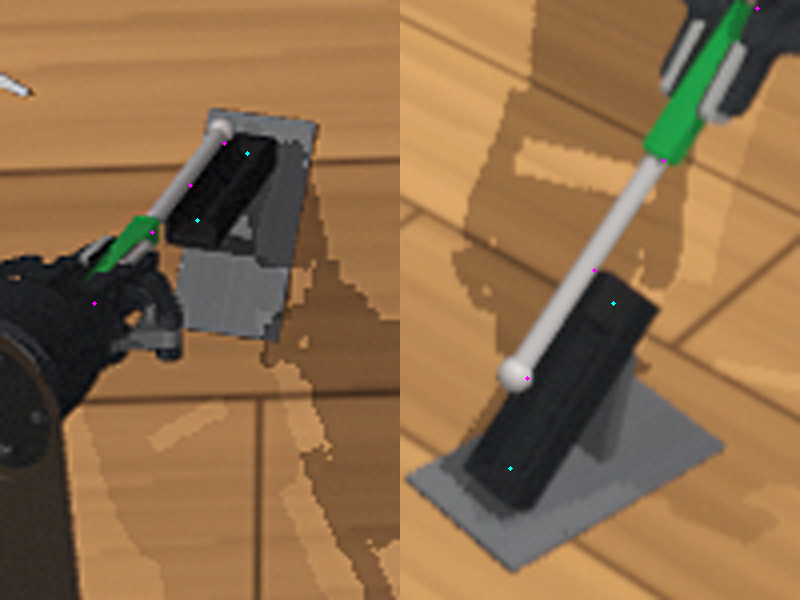

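Run:
```python
from h import *
S=imaging.read_camera("scene");T=imaging.read_camera("top")
s=readout.get_state();R=Ro.from_quat(s["tcp_rot"])
b,rb=tri([S,T],[(389.2,283.6),(165.2,221.9)]);m,rm=tri([S,T],[(426,229.8),(148.2,244.2)])
u=(m-b)/np.linalg.norm(m-b);print(b,rb,m,rm,np.linalg.norm(m-b),u,np.arccos(u[2]))
print("pred ball",s["eef_pos"]+R.apply(FT2),"FT meas",R.inv().apply(b-s["eef_pos"]),R.inv().apply(m-s["eef_pos"]))
# expected in old ref: ball re original
# green mask axis in scene & top to get line
for n,d in (("S",S),("T",T)):
    h=hsv(d);H,sa,v=[h[:,:,k].astype(int) for k in range(3)]
    im=d["img"].astype(int)
```

```text
[0.58271983 0.20929322 0.08695186] [0.00024812] [0.51470091 0.22159396 0.18339733] [0.00454224] 0.1186575318763076 [-0.57323731  0.10366589  0.81280525] 0.621844683900075
pred ball [0.57799098 0.21194844 0.08659516] FT meas [-0.00082584  0.0267487   0.32041197] [1.36783351e-04 6.84771373e-03 2.03439181e-01]
```

Run:
```python
from h import *
for d in (0,-.03,-.05): print(d,(RG*Ro.from_rotvec([d,0,0])).inv().apply([0,0,-1]))
print(RT.apply([1,0,0]))
```

```text
0 [ 2.93701244e-04 -3.89756551e-01  9.20917882e-01]
-0.03 [ 2.93701244e-04 -4.17204566e-01  9.08812557e-01]
-0.05 [ 2.93701244e-04 -4.35296167e-01  9.00287266e-01]
[ 1.68391828e-01  9.85720095e-01 -2.93701244e-04]
```

>>> apply_moves(
  steps=[
    {"tx": 0.6, "ty": 0, "tz": 0, "wx": 0.01, "wy": 0, "wz": 0},
    {"tx": 1.3, "ty": 0, "tz": 0, "wx": 0.02, "wy": 0, "wz": 0},
    {"tx": 1.3, "ty": 0, "tz": 0, "wx": 0.02, "wy": 0, "wz": 0},
  ],
)

```text
time: 28.8
eef_pos: [0.42, 0.2386, 0.3619]
tcp_rot: [0.746, 0.631, 0.139, 0.163]
contact_force: [0.2, -0.7, -2.1]
opening: 0.169
```

Down about 42 mm (tool ty −17.5, tz +38.2), then look.

>>> apply_moves(
  steps=[
    {"tx": 0, "ty": -5, "tz": 11, "wx": 0, "wy": 0, "wz": 0},
    {"tx": 0, "ty": -10, "tz": 22, "wx": 0, "wy": 0, "wz": 0},
    {"tx": 0, "ty": -14, "tz": 30.5, "wx": 0, "wy": 0, "wz": 0},
    {"tx": 0, "ty": -17.5, "tz": 38.2, "wx": 0, "wy": 0, "wz": 0},
    {"tx": 0, "ty": -17.5, "tz": 38.2, "wx": 0, "wy": 0, "wz": 0},
  ],
)

```text
time: 29.3
eef_pos: [0.4193, 0.2383, 0.3169]
tcp_rot: [0.746, 0.631, 0.136, 0.162]
contact_force: [0.4, 0.5, -1.4]
opening: 0.171
```

```bash
python3 meas2.py pics/r3.png
```

```text
29.3 [-0.00088106  0.00192373  0.01531647] [ 0.024 -0.    -0.002] [ 0.38873018  0.50757237 -1.3671497 ]
[0.56904283 0.21368648 0.03600427] [-0.5338604   0.08714502  0.84108508]
[[169.0, 230.1], [161.1, 240.1], [152.3, 251.1], [138.9, 267.8]]
[[391.5, 301.1], [407.4, 275.0], [423.8, 248.2], [446.3, 211.4]]
```

View pics/r3.png

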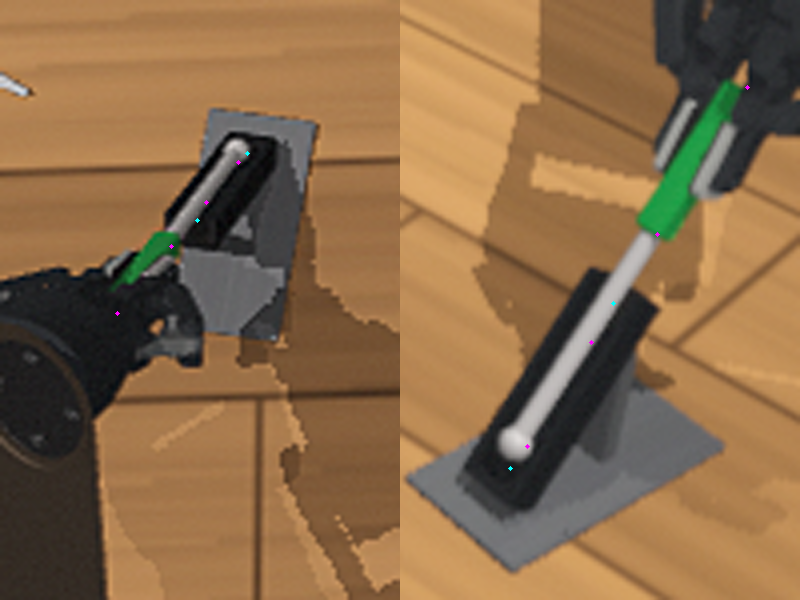

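Run:
```python
from h import *
S=imaging.read_camera("scene");T=imaging.read_camera("top")
b,rb=tri([S,T],[(388.6,300.4),(168.9,227.1)]);m,rm=tri([S,T],[(424,249.3),(153.3,248.8)])
u=(m-b)/np.linalg.norm(m-b);print(b,rb,b-BALL,m,rm,np.linalg.norm(m-b),u,np.arccos(u[2]), m-(BALL+.12*U))
```

```text
[0.57655633 0.21202207 0.04173987] [0.00072739] [5.63264770e-05 1.42206899e-03 1.73398688e-02] [0.50907085 0.22416542 0.1365716 ] [0.00365536] 0.11702481727727379 [-0.57667664  0.10376734  0.81035572] 0.6260373723097383 [-0.00100915  0.00266942  0.0128236 ]
```

>>> apply_moves(
  steps=[
    {"tx": -1.4, "ty": -2, "tz": 4.5, "wx": 0, "wy": 0, "wz": 0},
    {"tx": -1.4, "ty": -4, "tz": 9, "wx": 0, "wy": 0, "wz": 0},
    {"tx": -1.4, "ty": -5.4, "tz": 11.8, "wx": 0, "wy": 0, "wz": 0},
    {"tx": -1.4, "ty": -5.4, "tz": 11.8, "wx": 0, "wy": 0, "wz": 0},
  ],
)

```text
time: 29.9
eef_pos: [0.4194, 0.237, 0.3054]
tcp_rot: [0.746, 0.631, 0.137, 0.162]
contact_force: [0.5, -0.3, -1.1]
opening: 0.168
```

>>> apply_moves(
  steps=[
    {"tx": 0, "ty": -0.6, "tz": 1.3, "wx": 0, "wy": 0, "wz": 0},
    {"tx": 0, "ty": -0.6, "tz": 1.3, "wx": 0, "wy": 0, "wz": 0},
  ],
)

```text
time: 30.1
eef_pos: [0.4197, 0.2372, 0.3047]
tcp_rot: [0.746, 0.631, 0.138, 0.163]
contact_force: [-0.4, -0.3, -2.0]
opening: 0.173
```

```bash
python3 meas2.py pics/r4.png
```

```text
30.1 [-0.00043428  0.00078467  0.00316355] [ 0.02   0.002 -0.001] [-0.39249996 -0.2753448  -1.97767854]
[0.57061778 0.21294731 0.02442098] [-0.53723875  0.08594347  0.83905515]
[[170.5, 230.1], [162.8, 240.1], [154.2, 251.0], [141.3, 267.6]]
[[389.8, 305.7], [405.7, 279.8], [421.9, 253.2], [444.3, 216.6]]
```

View pics/r4.png

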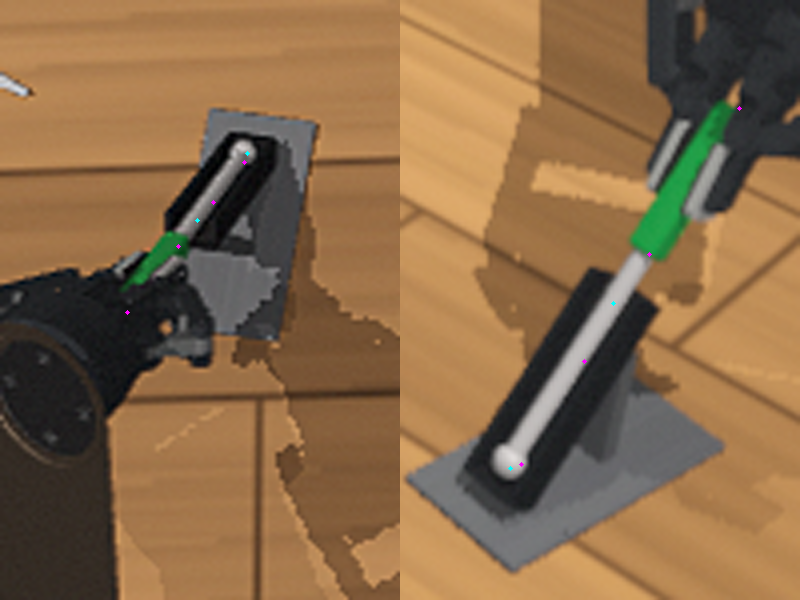

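>>> apply_moves(
  steps=[
    {"tx": 0, "ty": -0.4, "tz": 1, "wx": 0, "wy": 0, "wz": 0},
    {"tx": 0, "ty": -0.8, "tz": 1.9, "wx": 0, "wy": 0, "wz": 0},
    {"tx": 0, "ty": -0.8, "tz": 1.9, "wx": 0, "wy": 0, "wz": 0},
  ],
)

```text
time: 30.5
eef_pos: [0.42, 0.2372, 0.303]
tcp_rot: [0.746, 0.631, 0.139, 0.163]
contact_force: [0.9, -0.1, -1.0]
opening: 0.17
```

>>> apply_moves(
  steps=[
    {"tx": 0, "ty": -0.4, "tz": 0.9, "wx": 0, "wy": 0, "wz": 0},
    {"tx": 0, "ty": -0.4, "tz": 0.9, "wx": 0, "wy": 0, "wz": 0},
    {"tx": 0, "ty": -0.4, "tz": 0.9, "wx": 0, "wy": 0, "wz": 0},
  ],
)

```text
time: 30.8
eef_pos: [0.4201, 0.2372, 0.3022]
tcp_rot: [0.746, 0.631, 0.139, 0.163]
contact_force: [1.6, -0.5, -1.4]
opening: 0.167
```

>>> apply_moves(
  steps=[
    {"tx": 0, "ty": -0.4, "tz": 0.9, "wx": 0, "wy": 0, "wz": 0},
    {"tx": 0, "ty": -0.4, "tz": 0.9, "wx": 0, "wy": 0, "wz": 0},
    {"tx": 0, "ty": -0.4, "tz": 0.9, "wx": 0, "wy": 0, "wz": 0},
  ],
)

```text
time: 31.1
eef_pos: [0.4203, 0.2372, 0.3015]
tcp_rot: [0.746, 0.631, 0.139, 0.163]
contact_force: [3.9, -0.5, 1.6]
opening: 0.168
```

```bash
python3 meas2.py pics/r5.png
```

```text
31.1 [ 1.14328616e-04  8.43853272e-04 -9.06076783e-05] [ 0.018  0.003 -0.001] [ 3.85918653 -0.50065233  1.58975287]
[0.57186403 0.21323062 0.02152419] [-0.53933214  0.08523837  0.83778313]
[[170.7, 229.8], [163.0, 239.8], [154.5, 250.7], [141.7, 267.3]]
[[389.4, 307.1], [405.2, 281.3], [421.4, 254.7], [443.8, 218.2]]
```

View pics/r5.png

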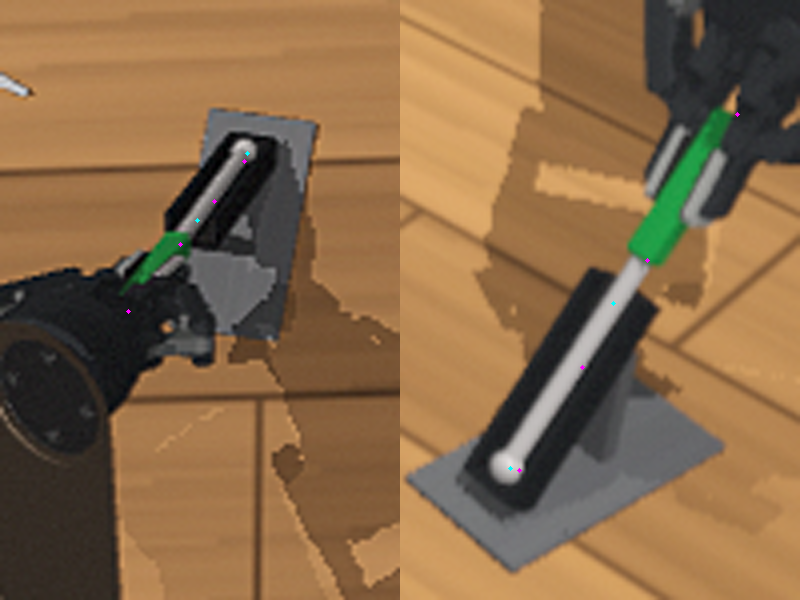

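>>> apply_moves(
  steps=[
    {"tx": 0, "ty": 0, "tz": 0, "wx": 0, "wy": 0, "wz": 0},
    {"tx": 0, "ty": 0, "tz": 0, "wx": 0, "wy": 0, "wz": 0},
    {"tx": 0, "ty": 0, "tz": 0, "wx": 0, "wy": 0, "wz": 0},
    {"tx": 0, "ty": 0, "tz": 0, "wx": 0, "wy": 0, "wz": 0},
    {"tx": 0, "ty": 0, "tz": 0, "wx": 0, "wy": 0, "wz": 0},
    {"tx": 0, "ty": 0, "tz": 0, "wx": 0, "wy": 0, "wz": 0},
    {"tx": 0, "ty": 0, "tz": 0, "wx": 0, "wy": 0, "wz": 0},
    {"tx": 0, "ty": 0, "tz": 0, "wx": 0, "wy": 0, "wz": 0},
  ],
  hand=0.8,
)

```text
time: 32.0
eef_pos: [0.4198, 0.2371, 0.3008]
tcp_rot: [0.746, 0.631, 0.138, 0.163]
contact_force: [0.1, -0.2, 0.3]
opening: 0.805
```

```bash
python3 meas2.py pics/r6.png
```

```text
32.0 [-0.00035096  0.00076927 -0.00073891] [ 0.02   0.002 -0.001] [ 0.0555949  -0.18772463  0.30993337]
[0.57074409 0.212947   0.02054036] [-0.53736652  0.08590391  0.83897738]
[[170.9, 230.3], [163.2, 240.2], [154.7, 251.1], [141.9, 267.7]]
[[389.5, 307.1], [405.3, 281.3], [421.5, 254.8], [443.8, 218.4]]
```

View pics/r6.png

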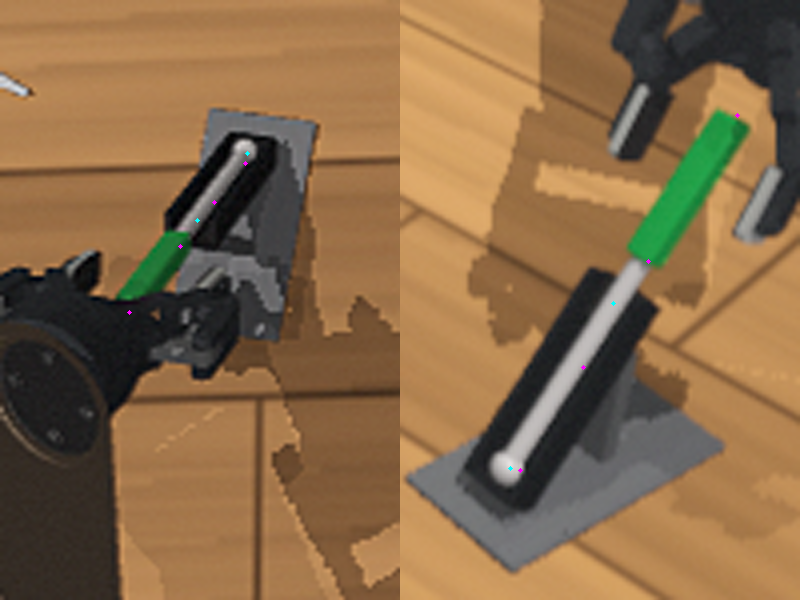

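Released: the rod lies in the gutter with the ball at (507,467) against the seat at (510,467). Retreating along the tool axis and upward.

>>> apply_moves(
  steps=[
    {"tx": 0, "ty": 4, "tz": -20, "wx": 0, "wy": 0, "wz": 0},
    {"tx": 0, "ty": 12, "tz": -45, "wx": 0, "wy": 0, "wz": 0},
    {"tx": 0, "ty": 24, "tz": -75, "wx": 0, "wy": 0, "wz": 0},
    {"tx": 0, "ty": 40, "tz": -110, "wx": 0, "wy": 0, "wz": 0},
    {"tx": 0, "ty": 60, "tz": -150, "wx": 0, "wy": 0, "wz": 0},
    {"tx": 0, "ty": 60, "tz": -150, "wx": 0, "wy": 0, "wz": 0},
  ],
  hand=1,
)

```text
time: 32.7
eef_pos: [0.4127, 0.2387, 0.4707]
tcp_rot: [0.745, 0.629, 0.145, 0.166]
contact_force: [0.6, 0.0, 1.4]
opening: 1.004
```

Run:
```python
from h import *
s=readout.get_state();print(s["time"],s["eef_pos"],s["contact_force"])
S=imaging.read_camera("scene");T=imaging.read_camera("top")
a=cv2.imread("pics/scene0.png")[:,:,::-1];b=cv2.imread("pics/top0.png")[:,:,::-1]
cr=lambda i,x0,x1,y0,y1:cv2.resize(np.ascontiguousarray(i[y0:y1,x0:x1]),(400,300),interpolation=cv2.INTER_CUBIC)
cv2.imwrite("pics/f1.png",np.vstack([np.hstack([cr(a,370,460,210,330),cr(S["img"],370,460,210,330)]),np.hstack([cr(T["img"],120,380,130,325),cr(S["img"],190,460,140,342)])])[:,:,::-1])
h=hsv(S);H,sa,v=[h[:,:,k].astype(int) for k in range(3)]
print([(c.round(1),n) for c,n in comps((H>50)&(H<85)&(sa>150)&(v>50),10)],"was 430.9,235.8 n370")
h=hsv(T);H,sa,v=[h[:,:,k].astype(int) for k in range(3)]
print([(c.round(1),n) for c,n in comps((H>50)&(H<85)&(sa>150)&(v>50),10)],"was 148.2,258.0 n176")
```

```text
32.7 [0.41273068 0.23866773 0.47065512] [0.64950168 0.0466191  1.42918703]
[(array([431.5, 236.6]), np.int32(364))] was 430.9,235.8 n370
[(array([150.3, 255.1]), np.int32(122))] was 148.2,258.0 n176
```

View pics/f1.png

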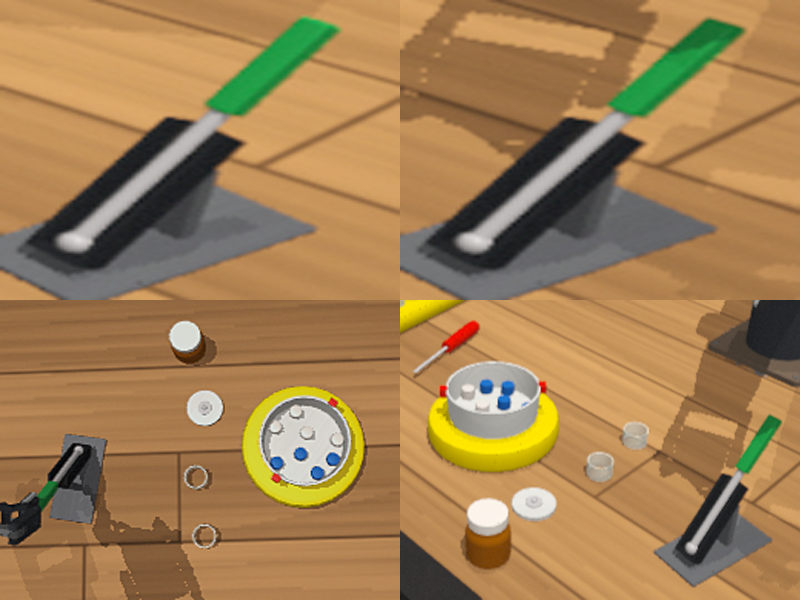

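Compared with the start picture, the rod lies within about 1 px of where it was, all eight pellets are in the dish and mixed, and the other things on the bench have not moved. Handing in.

Run:
```python
from plant import ctrl, readout
print(ctrl.sign_off(), readout.get_state()["time"])
```

```text
the job is handed in; nothing more can be done
the job is handed in; nothing more can be done
```

I took the rod from its rest, stirred the dish clockwise for three rounds starting on the blue side, and laid the rod back. The job went in at about 33 s. No verdict was reported.

**Stirring**
- The third round was extra. It improved the mixing and covered a possible missed rub.
- Net downward force was mostly 3–6 N, with a highest reading of about 8.6 N. Sideways readings also reached about 8 N at times.
- Contact went light twice near the far (−y) red mark. I pressed down again there each time before going on.
- The rod turned slightly in the grip, roughly 0.05 rad. I raised the grip force from 80 to 120 N and corrected for the turn from the cameras before putting the rod back.

**Last checks**
- **Pellets:** All eight are upright in the dish. One blue pellet is about 16 mm over on the white side, and one white pellet is about 40 mm over on the blue side.
- **Rod:** In the scene camera it lies within about 1 px of its starting view. The top camera's handle reading was about 3.5 px off, with the arm hiding part of the handle.
- **Bench and robot:** The rings, disc, jar and screwdriver look unmoved, and the gripper is open and clear of everything.

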